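Seat the instrument stand and throw its over-centre clamp lever

TASK

Slide the instrument stand along its channel on the white base plate until its foot bears on the end of the adjusting screw in the dark stop block, and lean on it there with a definite but gentle push of about 10 N (the screw must never bear more than 15 N). Then, with the fingers shut, push the cam lever round by its bar until it snaps past centre and lies closed alongside the channel with the stand clamped, keeping the push on the lever under 20 N. Leave the stand upright and still bearing on the screw, disturb nothing else, and let go of everything.

Things in the scene. Friction and masses are not known exactly. Their poses are not given: they have to be found in the camera images.
- channel (a point): Point on the centre line of the channel's floor, 12 mm above the bench; x along the channel towards the stop, z up. Two aluminium rails, 16 mm high, stand 62 mm apart (inner faces at y = +31 and -31 mm) from x = -50 to +75 mm; on the +y side the rail runs into the clamp housing at x = +5 mm.
- base: White base plate 280 x 270 x 12 mm, fixed to the bench, carrying the channel, clamp housing and lever. Origin 12 mm straight below the channel point, same axes; the plate reaches from -150 to +130 mm in x and -85 to +185 mm in y. Clamp housing: x = +5 to +65 mm, y = +35 to +91 mm, its top 40 mm above the bench.
- stand_foot (a point): Centre of the foot block of the loose instrument stand (0.4 to 0.65 kg), 10 mm above the channel floor; x points to the end that meets the stop. Foot: steel, 56 mm along the channel x 60 mm x 20 mm high, 1 mm play each side. It starts with its front in the channel, 50 to 115 mm short of the screw's end. Pushed low on its back it slides easily (1 to 5 N of drag); pushed high it may tip.
- stand: The same instrument stand; origin at the middle of its underside, z up along its round aluminium post (24 mm diameter, with a black band, rising from the middle of the foot to 75 mm above the underside).
- foot_nose (a point): Centre of the foot's front face, 28 mm in +x from the foot's centre, 10 mm above the channel floor.
- stop: Dark steel stop block, 20 (along the channel) x 44 x 22 mm high, fixed between the rails at a different distance each time; origin at the middle of its underside. A 12 mm adjusting screw stands out of its face towards the stand, by 4 to 30 mm: set anew each time and not measured, so its end must be found by feel (or seen). Its 8 mm brass tip is sprung, 1.5 mm travel at about 1 N, then solid.
- stop_face (a point): Centre of the stop block's face on the stand's side, 10 mm above the channel floor, 10 mm from the block's middle; x points along the channel, away from the stand. The adjusting screw comes out here and its end, 4 to 30 mm before this point, is what the foot must bear on.
- lever_pivot (a point): On the vertical pivot axis of the cam lever, at the middle of its bar's thickness, 49 mm above the bench; x points along the bar to the knob. Steel bar 12 mm wide, 10 mm thick; round cam of 17 mm radius at the pivot. In the channel point's frame the pivot is at x = +25, y = +70 mm.
- lever_knob (a point): Centre of the black upright knob (18 mm diameter, 43 to 79 mm above the bench) at the end of the lever's bar, 95 mm from the pivot.
- clamp_lever (a joint): Lever angle, rad, counter-clockwise from above. 0 to 0.2: open, as at the start (at 0 the bar stands 75 degrees from channel x, out to +y). 1.55: centre. 1.83: closed, on a rigid stop, bar pointing along channel -x. Resistance up to about 0.6 Nm near 1.0 rad (9 N at 70 mm from the pivot); let go short of centre it springs back, past centre it snaps shut by itself.
- pad: Steel clamp pad, 30 x 8 x 14 mm, sprung, coming out of the housing to press the foot sideways on the far rail as the lever closes; origin at the middle of its pressing face, 22 mm above the bench, at x = +25 mm in the channel frame (drawn back inside the housing with the lever open).
- dish_mid (a point): Bystander: closed white dish, 58 mm diameter, 16 mm high, standing on the base plate at its near +y corner; the point is its centre.
- tissues: Bystander: box of tissues 110 x 120 x 75 mm (tissue to 100 mm) on the bench; origin at the middle of its underside.
- mouse: Bystander: computer mouse 110 x 60 x 34 mm on the bench; origin at the middle of its underside.
- jar: Bystander: amber glass jar, 60 mm diameter, 85 mm high, on the bench; origin at the middle of its underside.
Not all that is in view belongs to the job. Leave any purple or red look-alike of the stand alone.

How it is judged:
On the way, in this order (a step that is already met when the one before it is completed fails the run):
1. the foot is pressed against the stop's screw with at least 4 N for 0.1 s, lever still open (contact force between stand and stop above 4 N and value of joint clamp_lever below 0.5 rad), for 0.1 s.
2. the lever has snapped past centre and is closed, the foot still bearing on the stop's screw and gripped by the pad (value of joint clamp_lever above 1.75 rad and contact force between pad and stand above 5 N and contact force between stand and stop above 0.2 N), for 0.2 s.
At the end, for the whole second after the job is handed in: The lever is closed (beyond 1.75 rad), the pad presses on the foot with over 5 N, the foot still bears on the sprung tip of the stop's screw (over 0.2 N), and the stand is upright within 0.05 rad and at rest, everything released (all of step 2 and angle between stand's own z axis and vertical below 0.05 rad and linear speed of stand below 0.01 m/s); the robot touches nothing.
It fails at once if the foot is pressed on the stop's screw with more than 15 N (contact force between stand and stop above 15 N).
It fails at once if the lever is pushed with more than 20 N (contact force between anything else and clamp_lever above 20 N).
It fails at once if the stand is tipped by more than 0.25 rad (angle between stand's own z axis and vertical above 0.25 rad).
It fails at once if a bystander is moved by more than 15 mm (distance of any of dish_mid, tissues, mouse, jar from where it was at the start of the episode above 0.015 m).
It also fails if it takes over 64 s, if anything falls off the work surface, if the arm or the gripper's body presses on something with over 40 N, if the wrist force passes 120 N, or if a joint passes its speed limit or range.

ROBOT

A 6-joint arm with a two-finger parallel gripper is mounted at the origin on the work surface. World frame = base frame: x ahead of the robot, y to its left, z up, the work surface at z = 0. Lengths are in m, angles in rad, forces in N, time in s.
With the tool pointing down it reaches from about 0.375 to 0.9 m from the base axis. Payload 3.1 kg.
Tool frame: the origin (TCP) lies on the centre line of the jaws, within the pads' length; the fingertips stand 25 mm ahead of it and the grasp point (between the pads) lies 6 mm ahead of it (manip.tips_ahead is the distance from the TCP to the fingertips, in m); z points along the fingers, y is the direction in which the jaws open and shut (so a half turn about z gives the same grasp; the last joint's range is limited). The gripper opens to 85 mm and grips with 20 to 120 N. Pads are 22 mm wide; open, the fingers measure 114 mm over their backs; the gripper's body (76 mm by 85 mm) begins 54 mm behind the grasp point. The pads swing forward as they close: fully open they stand 13 mm farther back than shut.
Start: joints at [-1.345, 0.527, 1.433, -0, 1.181, -0.178], TCP at [0.246, -0.575, 0.235] pointing down, gripper open.
Joint ranges: [-3.08, 3.08], [-0.75, 2.2], [0.22, 2.44], [-1.43, 4.57], [0, 2.65], [-2.85, 2.85]. Speed limits (rad/s): [2.79, 2.79, 3.14, 3.14, 3.14, 3.14].

INTERFACE

Orientations are given as a unit quaternion [x, y, z, w].
In Python, from station import manip gives the robot as it stands.
- The arm moves only by the tool play_rows, never from a script. Its argument "steps" is a list that holds one entry, the list of rows, each a list of 6 numbers: the shift along the tool's x, y, z in m, then the turn, a rotation vector about the tool's x, y, z in degrees. In form: [[[x, y, z, rx, ry, rz], ...]]. A call has 1 to 10 rows; each row shifts and turns the commanded pose from where the row before left it, along the tool's axes as they then stand; what a row does not reach is not made up. A row lasts 1/8 s, in which the tool goes at most 62.5 mm and 10.7 degrees, less where a joint would pass 70% of its speed; a pose out of reach is approached as far as the arm can. A call is refused whole if a number of a shift passes 0.0625 or a number of a turn 10.7, either way. A call with a gripper value outside its range is refused whole. "fingers" is the opening, from 0 (shut) to 1 (fully open), set as the call begins (left out, the last holds). The fingers move at their own pace and stop on an object; "squeeze" is the grip in N (left out, the last holds). Time passes only in rows, so rows that do not move let the fingers close. It gives the time, the measured TCP pose, the force and the opening at its end, in the units of the state.
- manip.sense(): the state, without advancing time (a new reading comes with each control period).
- manip.snapshot(name): name is "scene" or "top"; returns a dict with "img" (400x640x3 uint8, red, green, blue), "K" (3x3 intrinsics, pixels), "world_from_camera" (4x4, takes a point from camera to world coordinates). Camera axes: x right, y down, z forward; pixel columns grow to the right and rows downward; lengths in m; the calibration is good to about 2 mm. A picture is of the moment at which its call begins. There is no depth.
- manip.sign_off(): hands the job in, once; it reports no verdict.
Trained networks look in a picture, given as the dict that the camera call returned (one of the last four; its "shot" number tells which), for a name from the list of things; names that differ only in an ending like _2 or _b are one class to them, and where a whole thing is asked for, a point or a joint stands for the part that bears it (a point fixed in the world has none). Each returns a list of dicts, best first, with "score" (0 to 1); they miss things now and then, are a little off and sometimes report something else, mostly with a low value. They report only what shows in the picture. A call takes as long as a camera call. They do not tell look-alikes from the thing itself.
- manip.regions_of(label, picture): "pixels" (400x640 bool, what is visible of it) and "rect" ([left, top, right, bottom] in pixels, round what is visible of it).
- manip.pinpoint(label, picture): "point" ([column, row] in pixels: a listed point, or the origin of a listed thing).
The state is a dict: "t": time; "q": joint angles; "qd": joint speeds; "tau": joint torques, N m; "tcp_pos": TCP position; "tool_rot": TCP orientation; "force": force on the tool from outside, world axes, zero at the start; "ft_torque": the same for the moment, N m; "finger_gap": opening from 0.0 (shut) to 1.0 (fully open).
Only numpy, scipy, OpenCV 4.12 (cv2) and the standard library are available. Lean on these libraries where they do the work, as an engineer would, in place of code of your own. Each camera call takes 0.05 s, during which the arm holds its last target.

## Working session

There is one attempt and no reset: what is moved stays moved. The work goes in short steps, Python scripts to look and compute and a tool call to move; the robot and the scene stay as the last step left them, time stands still between calls to the robot, and variables do not carry over. Pictures are saved under pics/ and viewed, and the job is handed in when it is done.

Besides the shell and the picture viewer there is one more tool, called after ">>>" as name(argument=value, ...) on one line, values as JSON. play_rows: Moves the arm, as the interface text tells. Its arguments: {"type":"object","properties":{"steps":{"type":"array"},"fingers":{"type":"number"},"squeeze":{"type":"number"}},"required":["steps"]}

```bash
mkdir -p pics; ls; cat > h.py <<'E'
import numpy as np, cv2
from station import manip
def save(p,n): cv2.imwrite(f'pics/{n}.png',cv2.cvtColor(p['img'],cv2.COLOR_RGB2BGR))
def ray(p,uv):
    K=np.array(p['K']);T=np.array(p['world_from_camera'])
    d=T[:3,:3]@np.linalg.solve(K,np.array([uv[0],uv[1],1.]))
    return T[:3,3],d
def atz(p,uv,z):
    o,d=ray(p,uv); return o+d*(z-o[2])/d[2]
def tri(obs):
    A=np.zeros((3,3));b=np.zeros(3)
    for p,uv in obs:
        o,d=ray(p,uv);d=d/np.linalg.norm(d);M=np.eye(3)-np.outer(d,d);A+=M;b+=M@o
    x=np.linalg.solve(A,b)
    return x
def proj(p,X):
    K=np.array(p['K']);T=np.linalg.inv(np.array(p['world_from_camera']))
    c=T[:3,:3]@np.array(X)+T[:3,3]; u=K@c; return u[:2]/u[2]
E
python3 - <<'E'
from h import *
np.set_printoptions(precision=4,suppress=True)
S=manip.snapshot('scene');T=manip.snapshot('top')
save(S,'s0');save(T,'t0')
for n in ['channel','stand_foot','stand','foot_nose','stop','stop_face','lever_pivot','lever_knob','base','pad','dish_mid','tissues','mouse','jar']:
    a=manip.pinpoint(n,S);b=manip.pinpoint(n,T)
    print(n,[(np.round(x['point'],1).tolist(),round(x['score'],2)) for x in a[:3]],[(np.round(x['point'],1).tolist(),round(x['score'],2)) for x in b[:3]])
    if a and b: print('   tri',tri([(S,a[0]['point']),(T,b[0]['point'])]))
print(manip.sense(), manip.tips_ahead)
print(S['world_from_camera'],T['world_from_camera'],S['K'],T['K'])
E
```

```text
pics
channel [([300.2, 218.4], 0.43), ([348.7, 235.5], 0.3)] [([322.9, 175.9], 0.65)]
   tri [ 0.6005 -0.0581  0.0454]
stand_foot [([305.0, 216.3], 0.91), ([261.1, 187.0], 0.71), ([351.2, 186.5], 0.61)] [([277.3, 245.6], 0.82), ([365.2, 242.0], 0.77), ([319.1, 190.8], 0.63)]
   tri [ 0.3668  0.032  -0.109 ]
stand [([304.7, 216.2], 0.85), ([259.8, 189.2], 0.78), ([310.0, 185.8], 0.77)] [([315.8, 245.2], 0.81), ([363.0, 238.9], 0.81), ([313.1, 187.9], 0.68)]
   tri [ 0.3571 -0.0461 -0.1321]
foot_nose [([300.6, 220.7], 0.83), ([345.8, 184.7], 0.62), ([320.4, 180.8], 0.53)] [([322.9, 184.4], 0.77), ([285.6, 246.0], 0.64), ([359.8, 244.7], 0.51)]
   tri [ 0.5747 -0.059   0.0166]
stop [([286.3, 244.6], 0.68)] [([280.8, 187.5], 0.59), ([328.8, 160.3], 0.45)]
   tri [ 0.595   0.0015 -0.042 ]
stop_face [([287.9, 238.1], 0.49)] [([327.6, 160.4], 0.55)]
   tri [ 0.6665 -0.0834  0.0259]
lever_pivot [([318.4, 229.5], 0.72)] [([307.1, 166.3], 0.49)]
   tri [ 0.6407 -0.0018  0.0375]
lever_knob [([349.1, 235.0], 0.66)] [([283.6, 153.3], 0.74)]
   tri [0.6864 0.0839 0.0574]
base [([302.5, 229.4], 0.8
[... 667 characters left out ...]
, 'tcp_pos': array([ 0.2456, -0.5747,  0.2345]), 'tool_rot': array([ 0.9797,  0.2005, -0.    , -0.    ]), 'force': array([0.4407, 0.0965, 0.2636]), 'ft_torque': array([-0.0488,  0.0047,  0.0468]), 'finger_gap': 0.9986695034535589} 0.025
[[-0.0061  0.575  -0.8181  1.4712]
 [ 0.9999  0.0143  0.0026  0.0193]
 [ 0.0132 -0.818  -0.575   0.7194]
 [ 0.      0.      0.      1.    ]] [[-0.0142 -0.9793  0.2018  0.2648]
 [-0.9999  0.0132 -0.006  -0.0112]
 [ 0.0032 -0.2018 -0.9794  1.3605]
 [ 0.      0.      0.      1.    ]] [[376.5529   0.     327.1569]
 [  0.     376.5529 201.3833]
 [  0.       0.       1.    ]] [[364.6343   0.     312.1085]
 [  0.     364.6343 193.1438]
 [  0.       0.       1.    ]]
```

```bash
python3 - <<'E'
import cv2
a=cv2.imread('pics/s0.png');b=cv2.imread('pics/t0.png')
cv2.imwrite('pics/s0c.png',cv2.resize(a[160:290,230:390],None,fx=4.5,fy=4.5,interpolation=3))
cv2.imwrite('pics/t0c.png',cv2.resize(b[125:275,240:400],None,fx=4,fy=4,interpolation=3))
E
```

```text
(no output)
```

View pics/s0.png

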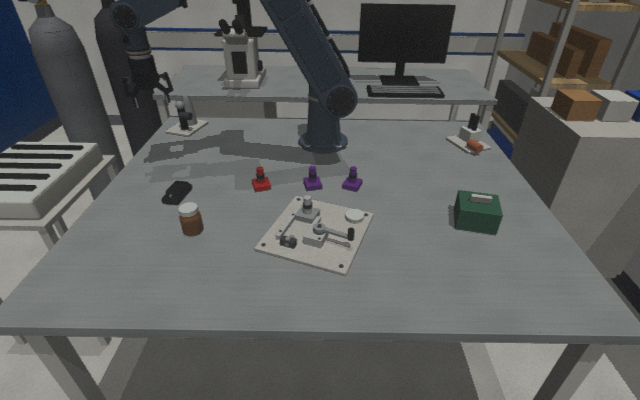

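View pics/t0.png

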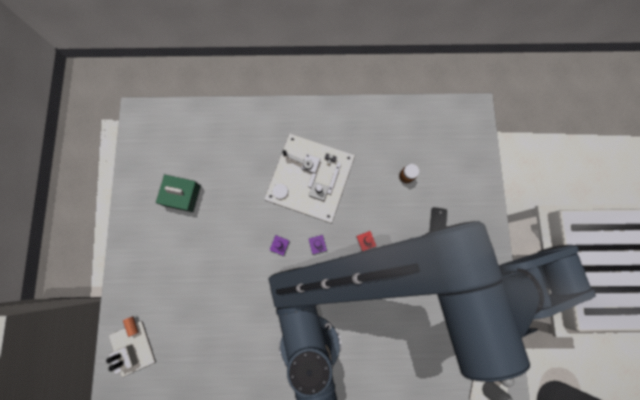

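View pics/s0c.png

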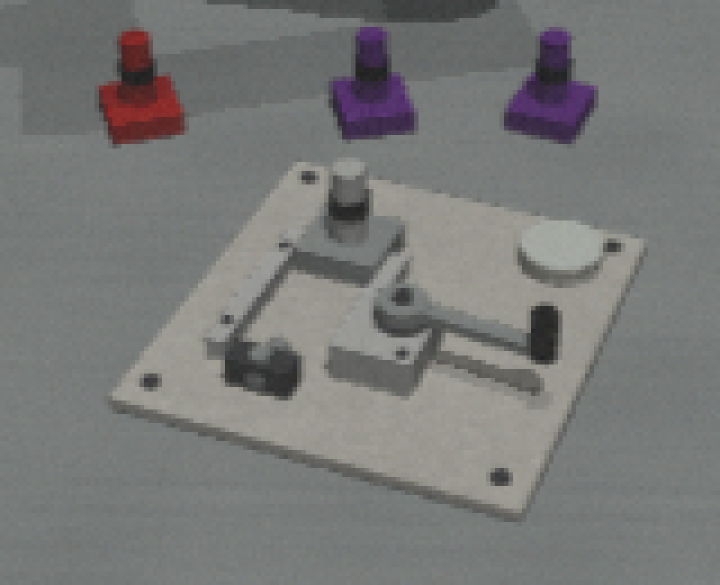

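View pics/t0c.png

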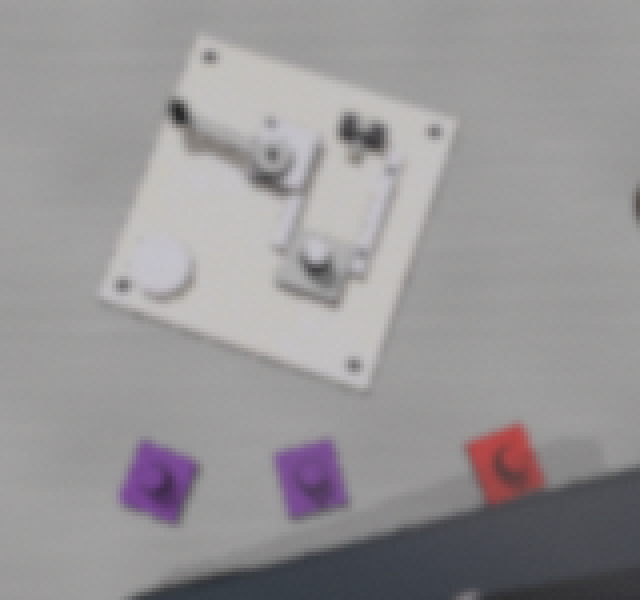

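The loose stand is the grey one on the plate (scene ≈ (307,208), top ≈ (319,190)). The red one (scene (261,183)) and the two purple ones ((313,182), (352,182)) are look-alikes on the bench. Next I'll fit the plate pose from its corners in both views.

```bash
cat > fit.py <<'E'
from h import *
from scipy.optimize import least_squares
np.set_printoptions(precision=4,suppress=True)
S=manip.snapshot('scene');T=manip.snapshot('top')
import pickle; pickle.dump((S,T),open('snap0.pkl','wb'))
C=np.array([[.13,.185],[.13,-.085],[-.15,-.085],[-.15,.185]])
obsT=np.array([[290,134],[354.25,155],[332.5,222.5],[265,199.5]])
obsS=np.array([[345.6,273.5],[255.6,248.6],[296,196.2],[373.3,213.8]])
def corners(p,g):
    m=None
    for r in manip.regions_of('base',p)[:1]:
        m=r['pixels']; print(r['score'],r['rect'],m.sum())
    gray=cv2.cvtColor(p['img'],cv2.COLOR_RGB2GRAY)
    c=g.astype(np.float32).reshape(-1,1,2).copy()
    c=cv2.cornerSubPix(gray,c,(4,4),(-1,-1),(3,50,.01)).reshape(-1,2)
    return c
cT=corners(T,obsT);cS=corners(S,obsS);print(cT,cS)
# pixel centre convention check unnecessary
def W(v):
    x,y,a=v;R=np.array([[np.cos(a),-np.sin(a)],[np.sin(a),np.cos(a)]])
    return np.c_[C@R.T+[x,y],np.full(4,.012)]
def res(v,w=(1,1)):
    P=W(v);return np.concatenate([w[0]*np.ravel([proj(T,X)-o for X,o in zip(P,cT)]),w[1]*np.ravel([proj(S,X)-o for X,o in zip(P,cS)])])
for w in [(1,1),(1,0),(0,1)]:
    s=least_squares(res,[.6,-.05,-.3],args=(w,),loss='soft_l1')
    print(w,s.x,np.degrees(s.x[2]),s.fun.round(2))
    if w==(1,1): V=s.x
np.save('V.npy',V)
def ch(X):
    x,y,a=V;d=np.array(X)[:2]-[x,y];return np.array([np.cos(a)*d[0]+np.sin(a)*d[1],-np.sin(a)*d[0]+np.cos(a)*d[1]])
for n,z in [('stand_foot',.022),('foot_nose',.022),('stop_face',.022),('lever_pivot',.049),('lever_knob',.061),('stop',.012),('dish_mid',.02),('channel',.012)]:
    for nm,p in (('S',S),('T',T)):
        for r in manip.pinpoint(n,p)[:3]: 
            q=ch(atz(p,r['point'],z)); print(n,nm,round(r['score'],2),np.round(r['point'],1),q)
E
python3 fit.py
```

```text
0.92 [264.1, 133.6, 352.2, 221.8] 4674
0.9 [259.3, 194.8, 376.3, 275.8] 5130
[[290.     134.    ]
 [351.6316 157.7341]
 [329.7563 220.6687]
 [268.6118 197.4804]] [[344.5891 273.7952]
 [253.9362 248.2757]
 [296.     196.2   ]
 [370.0438 214.7357]]
(1, 1) [ 0.6018 -0.0578 -0.3619] -20.73405947294645 [-1.46 -2.25  2.34 -3.38  0.19  1.53 -6.33  0.36 -0.    0.59 -1.61 -0.48
 -0.74 -0.99  3.53 -1.23]
(1, 0) [ 0.597  -0.0602 -0.3772] -21.61070548921304 [-0.11 -1.56  3.38 -1.72  0.16  2.92 -6.    0.71 -0.   -0.   -0.   -0.
 -0.   -0.    0.   -0.  ]
(0, 1) [ 0.603  -0.057  -0.3612] -20.694896616368318 [-0.   -0.    0.   -0.   -0.    0.   -0.    0.    0.37  0.9  -1.38 -0.17
 -0.57 -0.8   3.79 -1.04]
stand_foot S 0.82 [310.3 184.2] [-0.2174 -0.0592]
stand_foot S 0.68 [310.4 216. ] [-0.0518  0.0121]
stand_foot S 0.62 [259.4 183.5] [-0.1553 -0.2228]
stand_foot T 0.69 [319.6 191.6] [-0.0558 -0.0102]
stand_foot T 0.56 [365.5 241.2] [-0.1728 -0.2301]
stand_foot T 0.53 [314.2 240.1] [-0.2329 -0.0527]
foot_nose S 0.86 [305.7 219.3] [-0.0314  0.0054]
foot_nose S 0.72 [318.1 180.1] [-0.2523 -0.0444]
foo
[... 394 characters left out ...]
t T 0.59 [306.2 165. ] [0.0171 0.0696]
lever_pivot T 0.36 [321.3 177.3] [-0.0082  0.0008]
lever_knob S 0.63 [349.2 234.1] [0.0299 0.1618]
lever_knob S 0.36 [193.8 229.4] [ 0.17   -0.2384]
lever_knob T 0.57 [286.5 154.1] [0.0284 0.1516]
stop S 0.48 [285.1 243.4] [ 0.0797 -0.0091]
stop T 0.65 [329.1 158.9] [ 0.0799 -0.0008]
stop T 0.33 [321.1 184.2] [-0.0248 -0.0054]
dish_mid S 0.67 [353.8 215.6] [-0.1061  0.1336]
dish_mid S 0.23 [283.  243.8] [ 0.0914 -0.0094]
dish_mid T 0.72 [279.8 190.9] [-0.1039  0.1313]
dish_mid T 0.47 [317.5 192. ] [-0.0595 -0.0032]
channel S 0.88 [299.3 227.5] [ 0.0003 -0.0016]
channel S 0.24 [354.8 218. ] [-0.1058  0.1374]
channel T 0.97 [323.4 179.2] [-0.0034 -0.0071]
```

```bash
cat > fit2.py <<'E'
from h import *
import pickle,sys
from scipy.optimize import least_squares
from scipy.ndimage import map_coordinates
np.set_printoptions(precision=4,suppress=True)
C=np.array([[.13,.185],[.13,-.085],[-.15,-.085],[-.15,.185]])
def W(v):
    x,y,a=v[:3];R=np.array([[np.cos(a),-np.sin(a)],[np.sin(a),np.cos(a)]])
    return np.c_[C@R.T+[x,y],np.full(4,.012)]
def edgepts(p,v):
    g=cv2.cvtColor(p['img'],cv2.COLOR_RGB2GRAY).astype(float)
    P=np.array([proj(p,X) for X in W(v)]);cen=P.mean(0);out=[]
    for i in range(4):
        a,b=P[i],P[(i+1)%4];t=(b-a)/np.linalg.norm(b-a);n=np.array([t[1],-t[0]])
        if n@(cen-a)>0:n=-n   # outward
        o=[]
        for s in np.linspace(.06,.94,40):
            c=a+(b-a)*s;ks=np.arange(-4,4.01,.25);q=c+ks[:,None]*n
            pr=map_coordinates(g,[q[:,1],q[:,0]],order=1);d=-np.gradient(pr)
            j=d.argmax()
            if d[j]>2: 
                w=np.clip(d[max(0,j-5):j+6],0,None);kk=(ks[max(0,j-5):j+6]*w).sum()/w.sum();o.append(c+kk*n)
        out.append(np.array(o))
    return out
def fit(views,v,ws=None):
    for it in range(4):
        E=[edgepts(p,v) for p in views]
        def res(v):
            r=[]
            for p,e in zip(views,E):
                P=np.array([proj(p,X) for X in W(v)])
                for i in range(4):
                    a,b=P[i],P[(i+1)%4];t=(b-a)/np.linalg.norm(b-a);n=np.array([t[1],-t[0]])
                    if len(e[i]): r.append((e[i]-a)@n)
            return np.concatenate(r)
        s=least_squares(res,v,loss='soft_l1',f_scale=.3);v=s.x
    return v,np.sqrt(np.median(res(v)**2))
if __name__=='__main__':
    S,T=pickle.load(open('snap0.pkl','rb'));v0=np.load('V.npy')
    for vs in ([T],[S],[S,T]):
        v,r=fit(vs,v0);print(v,np.degrees(v[2]),r)
    np.save('V.npy',v)
    for nm,p in(('s',S),('t',T)):
        im=cv2.cvtColor(p['img'],cv2.COLOR_RGB2BGR);o,sz=((230,160),4.5) if nm=='s' else ((240,125),4)
        A=np.array([[sz,0,-o[0]*sz+sz/2-.5],[0,sz,-o[1]*sz+sz/2-.5]])
        im=cv2.warpAffine(im,A,(720,585),flags=3)
        x,y,a=v;R=np.array([[np.cos(a),-np.sin(a)],[np.sin(a),np.cos(a)]])
        def L(pts,c):
            P=np.array([A@np.append(proj(p,[*(R@q[:2]+[x,y]),q[2]]),1) for q in np.array(pts)]);cv2.polylines(im,[P.round().astype(int)],True,c,1)
        L([[*c,.012] for c in C],(0,255,0))
        for sg in(1,-1): L([[-.05,sg*.031,.028],[.075,sg*.031,.028]],(255,0,0))
        L([[.005,.035,.04],[.065,.035,.04],[.065,.091,.04],[.005,.091,.04]],(0,0,255))
        L([[.025,.07,.054],[.026,.07,.054]],(0,255,255))
        cv2.imwrite(f'pics/ov_{nm}.png',im)
E
python3 fit2.py
```

```text
[ 0.6004 -0.0608 -0.3505] -20.07963739799502 0.4696611277260659
[ 0.6004 -0.0572 -0.3529] -20.217471918162996 0.309455444706562
[ 0.6005 -0.0585 -0.3505] -20.082160148700908 0.31300040364500187
```

View pics/ov_s.png

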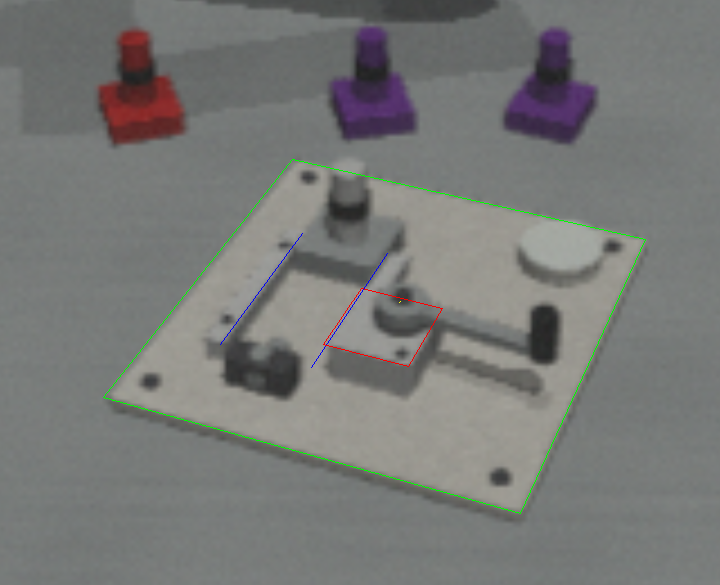

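View pics/ov_t.png

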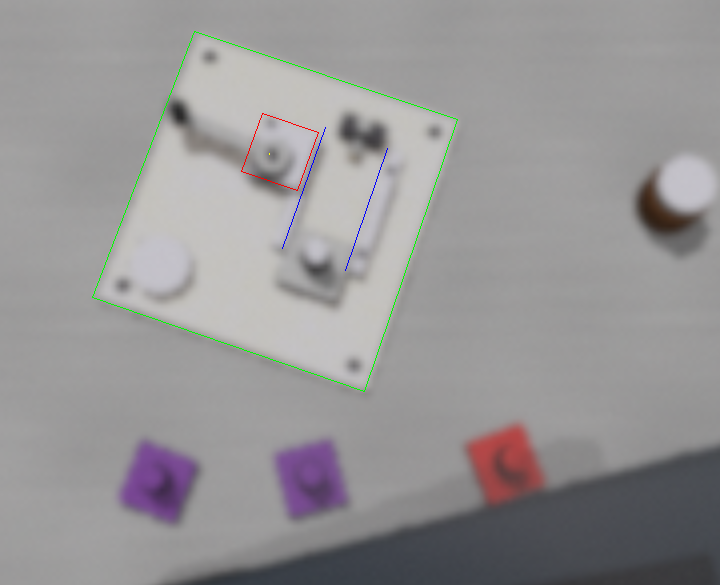

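```bash
cat >> h.py <<'E'
V=np.load('V.npy') if __import__('os').path.exists('V.npy') else None
def toch(X):
    x,y,a=V;d=np.array(X)[:2]-[x,y];return np.array([np.cos(a)*d[0]+np.sin(a)*d[1],-np.sin(a)*d[0]+np.cos(a)*d[1],*np.array(X)[2:]])
def tow(q):
    x,y,a=V;return np.array([np.cos(a)*q[0]-np.sin(a)*q[1]+x,np.sin(a)*q[0]+np.cos(a)*q[1]+y,*q[2:]])
from scipy.spatial.transform import Rotation as Rn
def delta(pos,yawdeg):
    s=manip.sense();R=Rn.from_quat(s['tool_rot']).as_matrix()
    yaw=np.degrees(np.arctan2(R[1,0],R[0,0]))
    print('tcp',s['tcp_pos'],'ch',toch(s['tcp_pos']),'yaw',yaw,'q',s['q'],'t',s['t'],'tilt',R[:,2])
    print('shift tool axes',R.T@(np.array(pos)-s['tcp_pos']),'turn about tool z',-(yawdeg-yaw))
E
python3 - <<'E'
from h import *
import pickle
np.set_printoptions(precision=4,suppress=True)
S,T=pickle.load(open('snap0.pkl','rb'))
cs=lambda u,v:(u/4.5+230-.5+.5/4.5*0,v/4.5+160-.4); ct=lambda u,v:(u/4+240-.4,v/4+125-.4)
print('post top S',toch(atz(S,cs(349,168),.087)),'T',toch(atz(T,ct(318,249),.087)))
print('foot top front corners S',toch(atz(S,cs(297,250),.032)),toch(atz(S,cs(375,268),.032)),'back +y',toch(atz(S,cs(403,225),.032)))
print('foot back T', toch(atz(T,ct(282,285),.032)),toch(atz(T,ct(340,302),.032)))
delta([*tow([-.125,0]),.235],np.degrees(V[2]))
for nm,p in(('s',S),('t',T)):
    im=cv2.cvtColor(p['img'],cv2.COLOR_RGB2BGR)
    c=(im[225:260,265:325],12) if nm=='s' else (im[140:205,300:350],12)
    cv2.imwrite(f'pics/stop_{nm}.png',cv2.resize(c[0],None,fx=c[1],fy=min(c[1],9),interpolation=3) if nm=='t' else cv2.resize(c[0],None,fx=12,fy=12,interpolation=3))
E
```

```text
post top S [-0.0547  0.0022  0.087 ] T [-0.0525 -0.0042  0.087 ]
foot top front corners S [-0.026  -0.0245  0.032 ] [-0.0269  0.0315  0.032 ] back +y [-0.0782  0.0312  0.032 ]
foot back T [-0.0838  0.0191  0.032 ] [-0.0812 -0.037   0.032 ]
tcp [ 0.2456 -0.5747  0.2345] ch [-0.156  -0.6067  0.2345] yaw 23.138517457113704 q [-1.3455  0.5275  1.4327 -0.      1.1814 -0.1785] t 2.5 tilt [-0. -0. -1.]
shift tool axes [ 0.4381 -0.4209 -0.0005] turn about tool z 43.220677605814615
```

View pics/stop_s.png

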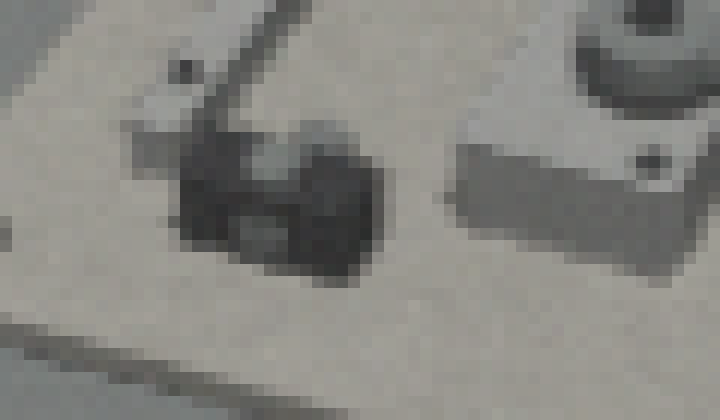

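View pics/stop_t.png

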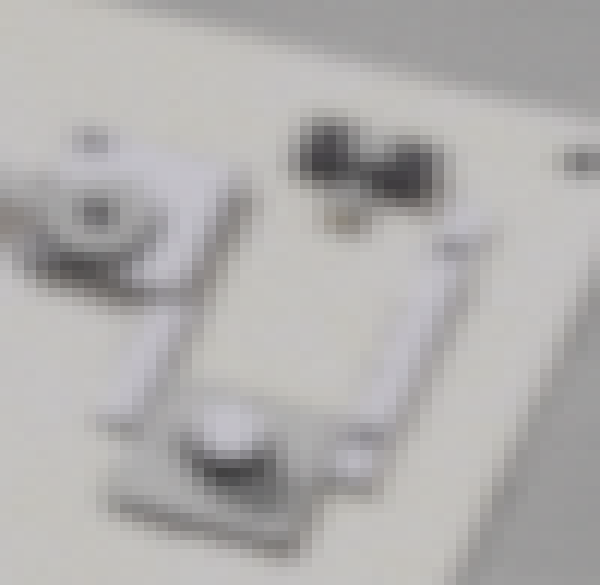

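The crops show the stop block with a short screw, its end at about top pixel (328.6,165.8). The foot centre is at channel x ≈ -54 mm. I'll move the arm behind the foot.

>>> play_rows(steps=[[[0.0438, -0.0421, 0, 0, 0, 0], [0.0438, -0.0421, 0, 0, 0, 0], [0.0438, -0.0421, 0, 0, 0, 0], [0.0438, -0.0421, 0, 0, 0, 0], [0.0438, -0.0421, 0, 0, 0, 0], [0.0438, -0.0421, 0, 0, 0, 0], [0.0438, -0.0421, 0, 0, 0, 0], [0.0438, -0.0421, 0, 0, 0, 0], [0.0438, -0.0421, 0, 0, 0, 0], [0.0438, -0.0421, 0, 0, 0, 0]]], fingers=0)

```text
t: 3.75
tcp_pos: [0.4838, -0.0136, 0.2349]
tool_rot: [0.98, 0.201, 0.001, 0.0]
force: [1.6, 0.4, -0.1]
finger_gap: 0.0
```

>>> play_rows(steps=[[[0, 0, 0, 0, 0, 10], [0, 0, 0, 0, 0, 10], [0, 0, 0, 0, 0, 10], [0, 0, 0, 0, 0, 10], [0, 0, 0, 0, 0, 3.2], [0, 0, 0, 0, 0, 0]]])

```text
t: 4.5
tcp_pos: [0.483, -0.0155, 0.2347]
tool_rot: [0.985, -0.174, 0.0, 0.0]
force: [0.5, 0.5, -0.2]
finger_gap: 0.001
```

```bash
python3 - <<'E'
from h import *
np.set_printoptions(precision=4,suppress=True)
delta([*tow([-.125,0]),.0485],np.degrees(V[2]))
print(manip.sense()['force'],manip.sense()['finger_gap'])
S=manip.snapshot('scene');T=manip.snapshot('top');save(S,'s1');save(T,'t1')
print('screw end',toch(atz(T,(328.6,165.8),.022)))
for nm,p in(('s',S),('t',T)):
    im=cv2.cvtColor(p['img'],cv2.COLOR_RGB2BGR)
    cv2.imwrite(f'pics/{nm}1c.png',cv2.resize(im[100:270,210:410] ,None,fx=3.4,fy=3.4,interpolation=3))
E
```

```text
tcp [ 0.483  -0.0155  0.2347] ch [-0.1251  0.0001  0.2347] yaw -20.019519558704953 q [-0.2637  0.3375  1.7791  0.      1.0246  1.6565] t 4.5 tilt [ 0.0003 -0.0001 -1.    ]
shift tool axes [0.     0.0001 0.1862] turn about tool z 0.06264058999595434
[ 0.5051  0.4638 -0.2309] 0.0007558036859279902
screw end [ 0.0514 -0.0081  0.022 ]
```

View pics/s1c.png

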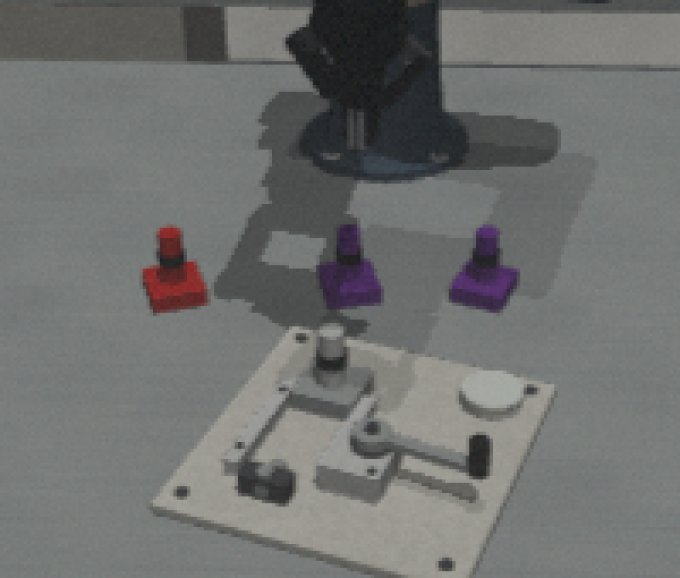

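>>> play_rows(steps=[[[0, 0, 0.035, 0, 0, 0], [0, 0, 0.04, 0, 0, 0], [0, 0, 0.04, 0, 0, 0], [0, 0, 0.04, 0, 0, 0], [0, 0, 0.021, 0, 0, 0], [0, 0, 0.01, 0, 0, 0], [0, 0, 0, 0, 0, 0]]])

```text
t: 5.48
tcp_pos: [0.483, -0.0155, 0.0483]
tool_rot: [0.985, -0.174, -0.0, -0.0]
force: [-0.1, 0.9, 0.4]
finger_gap: 0.001
```

>>> play_rows(steps=[[[0.005, 0, 0, 0, 0, 0], [0.005, 0, 0, 0, 0, 0], [0.005, 0, 0, 0, 0, 0], [0.005, 0, 0, 0, 0, 0], [0.003, 0, 0, 0, 0, 0], [0.002, 0, 0, 0, 0, 0], [0.002, 0, 0, 0, 0, 0], [0, 0, 0, 0, 0, 0]]])

```text
t: 6.48
tcp_pos: [0.5084, -0.0248, 0.0485]
tool_rot: [0.985, -0.174, -0.0, -0.0]
force: [-0.7, 0.6, 0.2]
finger_gap: 0.002
```

```bash
python3 - <<'E'
from h import *
np.set_printoptions(precision=4,suppress=True)
delta([*tow([-.10,0]),.0485],np.degrees(V[2]))
print(manip.sense()['force'],manip.sense()['finger_gap'])
S=manip.snapshot('scene');save(S,'s2')
im=cv2.cvtColor(S['img'],cv2.COLOR_RGB2BGR)
cv2.imwrite(f'pics/s2c.png',cv2.resize(im[165:265,255:375] ,None,fx=5.5,fy=5.5,interpolation=3))
E
```

```text
tcp [ 0.5084 -0.0248  0.0485] ch [-0.0981  0.0001  0.0485] yaw -20.065750596854855 q [-0.2685  0.6834  1.8622  0.      0.5961  1.6525] t 6.475 tilt [-0.  0. -1.]
shift tool axes [-0.0019  0.0001 -0.    ] turn about tool z 0.01640955184605275
[-0.6587  0.5888  0.1705] 0.0017690260314368793
```

View pics/s2c.png

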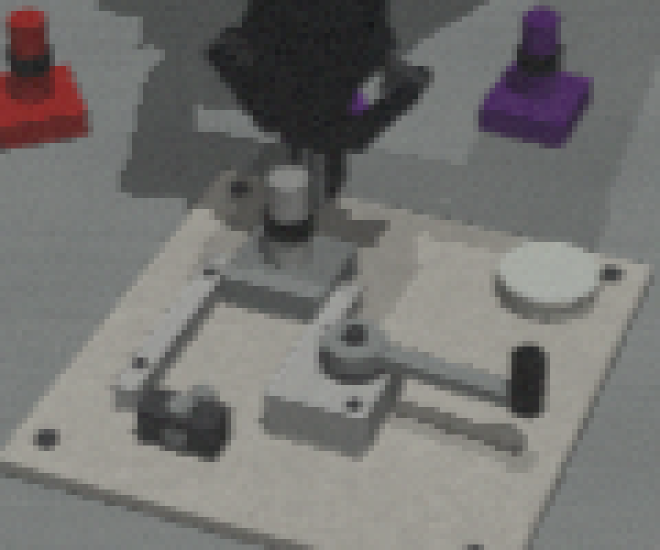

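>>> play_rows(steps=[[[0.002, 0, 0, 0, 0, 0], [0.002, 0, 0, 0, 0, 0], [0.002, 0, 0, 0, 0, 0], [0.002, 0, 0, 0, 0, 0], [0.002, 0, 0, 0, 0, 0], [0.002, 0, 0, 0, 0, 0], [0.002, 0, 0, 0, 0, 0], [0.002, 0, 0, 0, 0, 0], [0.002, 0, 0, 0, 0, 0]]])

```text
t: 7.65
tcp_pos: [0.5253, -0.031, 0.0485]
tool_rot: [0.985, -0.174, -0.0, 0.0]
force: [0.7, -0.1, -1.0]
finger_gap: 0.002
```

```bash
cat > st.py <<'E'
from h import *
import sys
np.set_printoptions(precision=4,suppress=True)
s=manip.sense();f=s['force'];c,n=np.cos(V[2]),np.sin(V[2])
print('t',s['t'],'ch',toch(s['tcp_pos']),'Fx_ch',c*f[0]+n*f[1],'Fy',-n*f[0]+c*f[1],'Fz',f[2],'tau_xy',s['ft_torque'])
if len(sys.argv)>1:
    S=manip.snapshot('scene');save(S,sys.argv[1])
    im=cv2.cvtColor(S['img'],cv2.COLOR_RGB2BGR)
    cv2.imwrite(f'pics/{sys.argv[1]}c.png',cv2.resize(im[165:265,255:375] ,None,fx=5.5,fy=5.5,interpolation=3))
E
python3 st.py s3
```

```text
t 7.65 ch [-0.08    0.      0.0485] Fx_ch 0.7258219949799407 Fy 0.11900084895272156 Fz -1.040730347919224 tau_xy [ 0.0592 -0.0364  0.006 ]
```

View pics/s3c.png

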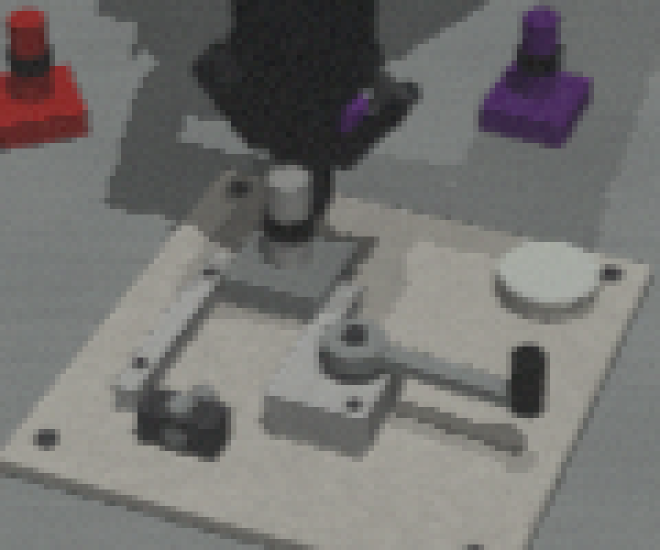

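>>> play_rows(steps=[[[0.002, 0, 0, 0, 0, 0], [0.002, 0, 0, 0, 0, 0], [0.002, 0, 0, 0, 0, 0], [0.002, 0, 0, 0, 0, 0], [0.002, 0, 0, 0, 0, 0], [0.002, 0, 0, 0, 0, 0], [0.002, 0, 0, 0, 0, 0]]])

```text
t: 8.57
tcp_pos: [0.5385, -0.0358, 0.0485]
tool_rot: [0.985, -0.174, 0.0, -0.0]
force: [-1.3, 0.1, -1.1]
finger_gap: 0.0
```

```bash
python3 st.py s4
```

```text
t 8.575 ch [-0.066   0.0001  0.0485] Fx_ch -1.2445182453050072 Fy -0.3439005282764317 Fz -1.0584661780637599 tau_xy [ 0.0517  0.1527 -0.0312]
```

View pics/s4c.png

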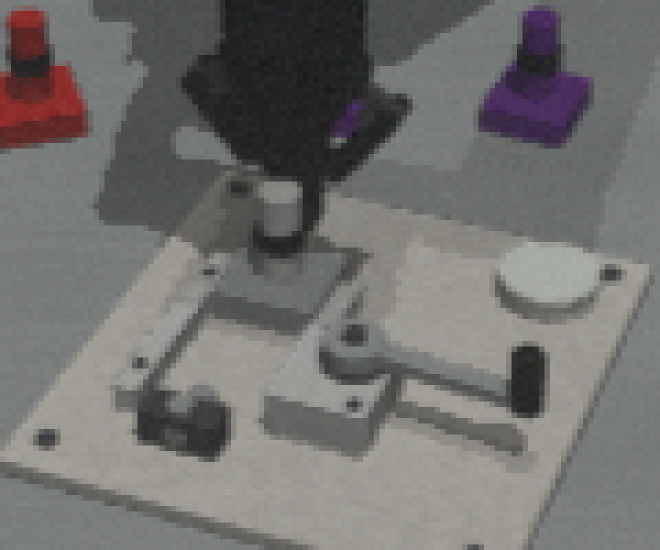

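```bash
python3 - <<'E'
from h import *
np.set_printoptions(precision=4,suppress=True)
S=manip.snapshot('scene')
f=lambda u,v:(255+u/5.5-.41,165+v/5.5-.41)
print('post top',toch(atz(S,f(280,186),.087)),'front edge top',toch(atz(S,f(212,303),.032)),toch(atz(S,f(302,318),.032)))
print('stop back top edge', toch(atz(S,f(138,412),.034)), 'far top right', toch(atz(S,f(228,422),.034)),toch(atz(S,f(228,405),.034)))
for r in manip.pinpoint('stand',S)[:3]: print(r)
for r in manip.pinpoint('foot_nose',S)[:3]: print(toch(atz(S,r['point'],.022)),r['score'])
E
```

```text
post top [-0.0459  0.0009  0.087 ] front edge top [-0.0032 -0.0218  0.032 ] [-0.0089  0.0283  0.032 ]
stop back top edge [ 0.0936 -0.018   0.034 ] far top right [0.0841 0.0271 0.034 ] [0.0723 0.0218 0.034 ]
{'point': [304.7, 219.6], 'score': 0.74}
{'point': [357.9, 182.7], 'score': 0.64}
{'point': [260.3, 186.1], 'score': 0.58}
[-0.2686  0.0534  0.022 ] 0.76
[-0.1721 -0.183   0.022 ] 0.72
[-0.0062  0.001   0.022 ] 0.68
```

>>> play_rows(steps=[[[0.003, 0, 0, 0, 0, 0], [0.004, 0, 0, 0, 0, 0], [0.004, 0, 0, 0, 0, 0], [0.004, 0, 0, 0, 0, 0], [0.004, 0, 0, 0, 0, 0], [0.004, 0, 0, 0, 0, 0], [0.004, 0, 0, 0, 0, 0], [0.004, 0, 0, 0, 0, 0], [0.003, 0, 0, 0, 0, 0], [0.002, 0, 0, 0, 0, 0]]])

```text
t: 10.02
tcp_pos: [0.5724, -0.0481, 0.0485]
tool_rot: [0.985, -0.174, 0.0, 0.0]
force: [-1.7, 0.8, 0.4]
finger_gap: 0.001
```

```bash
python3 st.py s5; python3 - <<'E'
from h import *
T=manip.snapshot('top');im=cv2.cvtColor(T['img'],cv2.COLOR_RGB2BGR)
cv2.imwrite('pics/t5c.png',cv2.resize(im[130:230,255:375] ,None,fx=5.5,fy=5.5,interpolation=3))
E
```

```text
t 10.025 ch [-0.0299  0.0001  0.0485] Fx_ch -1.8624486998081924 Fy 0.19242077114815948 Fz 0.4105672629435896 tau_xy [0.0551 0.2135 0.0074]
```

View pics/s5c.png

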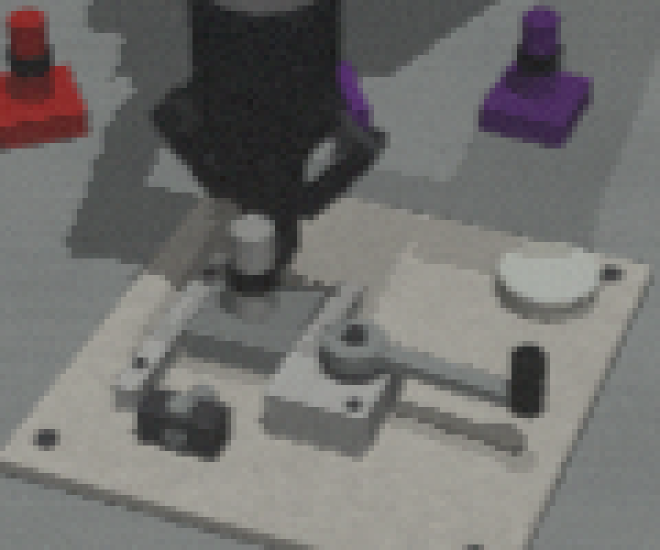

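View pics/t5c.png

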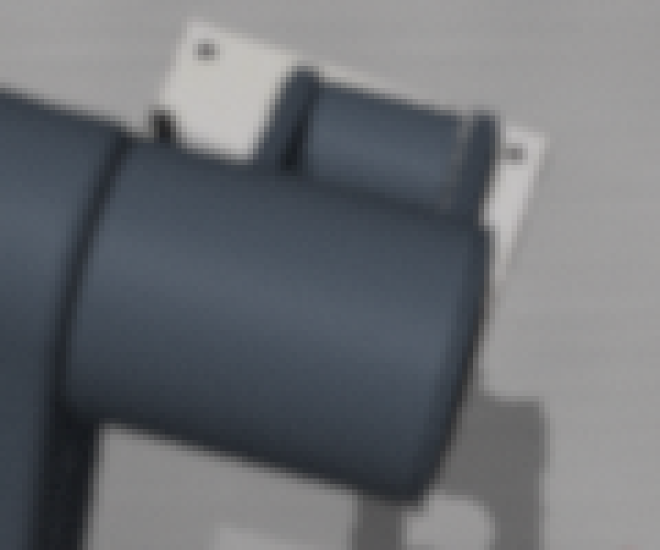

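>>> play_rows(steps=[[[0.0015, 0, 0, 0, 0, 0], [0.0015, 0, 0, 0, 0, 0], [0.0015, 0, 0, 0, 0, 0], [0.0015, 0, 0, 0, 0, 0], [0.0015, 0, 0, 0, 0, 0], [0.0015, 0, 0, 0, 0, 0], [0.001, 0, 0, 0, 0, 0], [0.001, 0, 0, 0, 0, 0], [0.001, 0, 0, 0, 0, 0], [0.001, 0, 0, 0, 0, 0]]])

```text
t: 11.38
tcp_pos: [0.5844, -0.0525, 0.0485]
tool_rot: [0.985, -0.174, -0.0, -0.0]
force: [-1.0, -0.1, -0.3]
finger_gap: -0.004
```

```bash
python3 st.py s6; python3 - <<'E'
import cv2
im=cv2.imread('pics/s6.png')
cv2.imwrite('pics/s6d.png',cv2.resize(im[205:260,270:335],None,fx=11,fy=11,interpolation=3))
E
```

```text
t 11.375 ch [-0.0171  0.0001  0.0485] Fx_ch -0.9252735542259144 Fy -0.41133494013712113 Fz -0.33280034279060067 tau_xy [0.0348 0.1978 0.0113]
```

View pics/s6d.png

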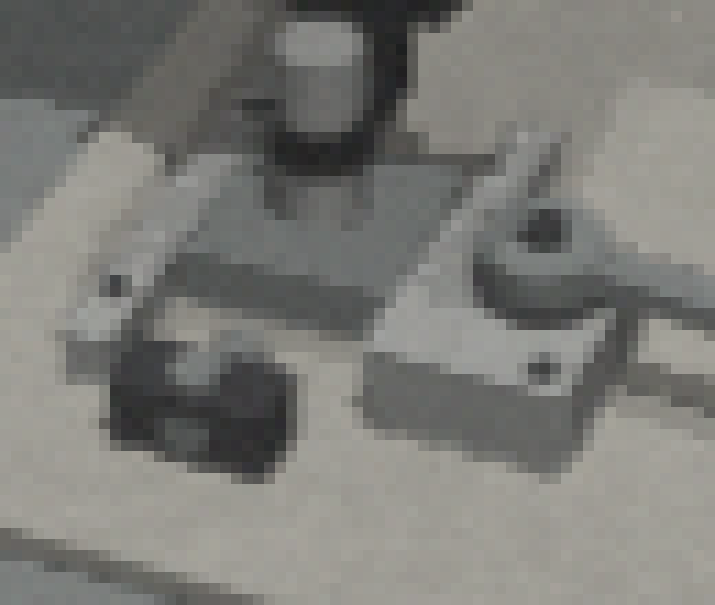

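```bash
python3 - <<'E'
from h import *
np.set_printoptions(precision=4,suppress=True)
S=manip.snapshot('scene')
f=lambda u,v:(270+u/11-.45,205+v/11-.45)
print('post top',toch(atz(S,f(322,45),.087)))
print('nose bottom',toch(atz(S,f(180,288),.012)),toch(atz(S,f(365,338),.012)))
print('nose top',toch(atz(S,f(180,256),.032)),toch(atz(S,f(380,302),.032)))
print('screw top end',toch(atz(S,f(240,328),.028)),toch(atz(S,f(240,328),.026)))
print('stop far top edge',toch(atz(S,f(112,382),.034)),toch(atz(S,f(285,430),.034)),'near',toch(atz(S,f(120,340),.034)),toch(atz(S,f(295,375),.034)))
E
```

```text
post top [0.008  0.0034 0.087 ]
nose bottom [ 0.0294 -0.0309  0.012 ] [0.0303 0.0232 0.012 ]
nose top [ 0.0391 -0.0252  0.032 ] [0.0373 0.0309 0.032 ]
screw top end [ 0.0556 -0.0005  0.028 ] [ 0.0535 -0.0016  0.026 ]
stop far top edge [ 0.0927 -0.0183  0.034 ] [0.0934 0.0296 0.034 ] near [ 0.0773 -0.0236  0.034 ] [0.0736 0.0234 0.034 ]
```

>>> play_rows(steps=[[[0.001, 0, 0, 0, 0, 0], [0.001, 0, 0, 0, 0, 0], [0.001, 0, 0, 0, 0, 0], [0.001, 0, 0, 0, 0, 0], [0.001, 0, 0, 0, 0, 0], [0.001, 0, 0, 0, 0, 0], [0.001, 0, 0, 0, 0, 0], [0.001, 0, 0, 0, 0, 0], [0.0005, 0, 0, 0, 0, 0]]])

```text
t: 12.6
tcp_pos: [0.5925, -0.0555, 0.0485]
tool_rot: [0.985, -0.174, 0.0, 0.0]
force: [-2.0, -0.0, 0.5]
finger_gap: 0.003
```

```bash
python3 st.py s7; python3 - <<'E'
import cv2
im=cv2.imread('pics/s7.png')
cv2.imwrite('pics/s7d.png',cv2.resize(im[205:260,270:335],None,fx=11,fy=11,interpolation=3))
E
```

```text
t 12.6 ch [-0.0086  0.0001  0.0485] Fx_ch -1.8430507266293905 Fy -0.7248161418734814 Fz 0.4949326894659394 tau_xy [ 0.0788  0.2204 -0.0069]
```

View pics/s7d.png

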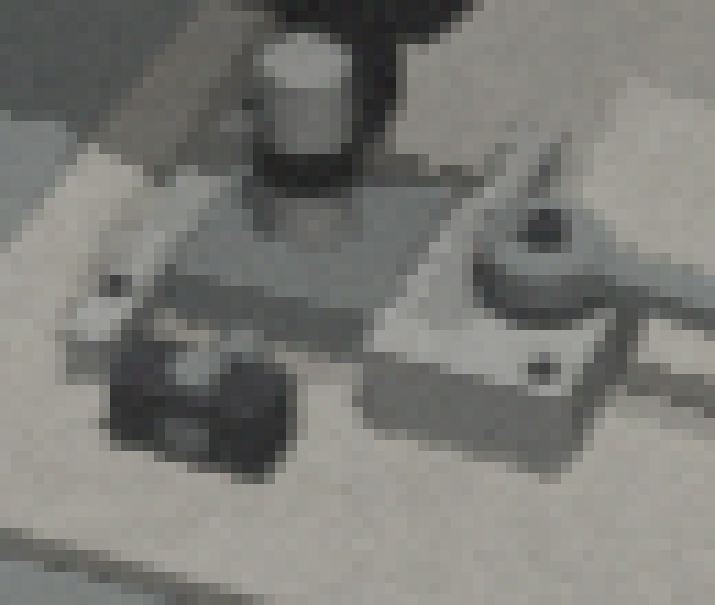

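>>> play_rows(steps=[[[0.0007, 0, 0, 0, 0, 0], [0.0007, 0, 0, 0, 0, 0], [0.0007, 0, 0, 0, 0, 0], [0.0007, 0, 0, 0, 0, 0], [0.0007, 0, 0, 0, 0, 0], [0.0007, 0, 0, 0, 0, 0]]])

```text
t: 13.4
tcp_pos: [0.5964, -0.0569, 0.0485]
tool_rot: [0.985, -0.174, -0.0, -0.0]
force: [-1.2, 1.3, 0.2]
finger_gap: 0.004
```

```bash
python3 st.py
```

```text
t 13.4 ch [-0.0044  0.0001  0.0485] Fx_ch -1.5836665266544154 Fy 0.7840788158349286 Fz 0.24221515196531673 tau_xy [0.0713 0.1896 0.0384]
```

>>> play_rows(steps=[[[0.0005, 0, 0, 0, 0, 0], [0.0005, 0, 0, 0, 0, 0], [0, 0, 0, 0, 0, 0]]])

```text
t: 13.78
tcp_pos: [0.5974, -0.0573, 0.0485]
tool_rot: [0.985, -0.174, 0.0, 0.0]
force: [-1.2, 0.7, 0.3]
finger_gap: -0.005
```

```bash
python3 st.py
```

```text
t 13.775 ch [-0.0033  0.0001  0.0485] Fx_ch -1.3426684118139096 Fy 0.2312074168190501 Fz 0.31980418735952887 tau_xy [ 0.0452  0.185  -0.0047]
```

>>> play_rows(steps=[[[0.0005, 0, 0, 0, 0, 0], [0.0005, 0, 0, 0, 0, 0], [0, 0, 0, 0, 0, 0]]])

```text
t: 14.15
tcp_pos: [0.5983, -0.0576, 0.0485]
tool_rot: [0.985, -0.174, 0.0, 0.0]
force: [-0.4, 1.7, 1.0]
finger_gap: 0.001
```

```bash
python3 st.py s8; python3 - <<'E'
import cv2
im=cv2.imread('pics/s8.png')
cv2.imwrite('pics/s8d.png',cv2.resize(im[205:260,270:335],None,fx=11,fy=11,interpolation=3))
E
```

```text
t 14.15 ch [-0.0023  0.0001  0.0485] Fx_ch -0.9604232825512387 Fy 1.4121186455227843 Fz 1.0207570955876986 tau_xy [ 0.0942  0.1687 -0.0389]
```

View pics/s8d.png

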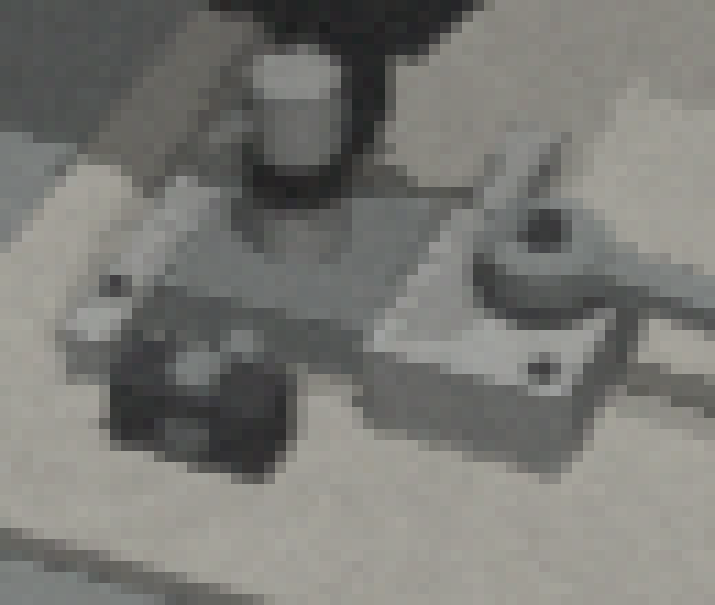

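>>> play_rows(steps=[[[0.0004, 0, 0, 0, 0, 0], [0.0004, 0, 0, 0, 0, 0], [0, 0, 0, 0, 0, 0]]])

```text
t: 14.58
tcp_pos: [0.599, -0.0578, 0.0485]
tool_rot: [0.985, -0.174, 0.0, 0.0]
force: [-1.5, 0.7, 0.3]
finger_gap: 0.001
```

```bash
python3 st.py
```

```text
t 14.575 ch [-0.0016  0.0001  0.0485] Fx_ch -1.6448118705946242 Fy 0.12518735223873922 Fz 0.26324870472301676 tau_xy [0.1202 0.1645 0.0327]
```

>>> play_rows(steps=[[[0.0004, 0, 0, 0, 0, 0], [0.0004, 0, 0, 0, 0, 0], [0, 0, 0, 0, 0, 0]]])

```text
t: 14.95
tcp_pos: [0.5998, -0.0582, 0.0485]
tool_rot: [0.985, -0.174, 0.0, 0.0]
force: [-1.2, 0.6, 0.8]
finger_gap: 0.001
```

```bash
python3 st.py
```

```text
t 14.95 ch [-0.0007  0.0001  0.0485] Fx_ch -1.3226720433971617 Fy 0.12688070129138473 Fz 0.8282049164985141 tau_xy [0.026  0.1862 0.0098]
```

>>> play_rows(steps=[[[0.0004, 0, 0, 0, 0, 0], [0.0004, 0, 0, 0, 0, 0], [0, 0, 0, 0, 0, 0]]])

```text
t: 15.32
tcp_pos: [0.6006, -0.0584, 0.0485]
tool_rot: [0.985, -0.174, 0.0, -0.0]
force: [-1.3, 0.4, 1.0]
finger_gap: -0.001
```

```bash
python3 st.py
```

```text
t 15.325 ch [0.0001 0.0001 0.0485] Fx_ch -1.3289748293403334 Fy -0.0474672809036179 Fz 1.0048126967984277 tau_xy [0.0856 0.1483 0.0127]
```

>>> play_rows(steps=[[[0.0004, 0, 0, 0, 0, 0], [0.0004, 0, 0, 0, 0, 0], [0, 0, 0, 0, 0, 0]]])

```text
t: 15.7
tcp_pos: [0.6013, -0.0587, 0.0485]
tool_rot: [0.985, -0.174, 0.0, 0.0]
force: [-1.7, -0.5, 0.8]
finger_gap: 0.003
```

```bash
python3 st.py
```

```text
t 15.7 ch [0.0009 0.0001 0.0485] Fx_ch -1.4289643736181452 Fy -1.1065777315588248 Fz 0.8308584526585194 tau_xy [0.0464 0.2058 0.0012]
```

>>> play_rows(steps=[[[0.0004, 0, 0, 0, 0, 0], [0.0004, 0, 0, 0, 0, 0], [0, 0, 0, 0, 0, 0]]])

```text
t: 16.08
tcp_pos: [0.6021, -0.059, 0.0485]
tool_rot: [0.985, -0.174, 0.0, 0.0]
force: [-1.4, 1.7, 0.4]
finger_gap: 0.0
```

```bash
python3 st.py
```

```text
t 16.075 ch [0.0017 0.0001 0.0485] Fx_ch -1.8928375408622387 Fy 1.1638261685846905 Fz 0.39534353143572415 tau_xy [0.0246 0.2159 0.0311]
```

>>> play_rows(steps=[[[0.0004, 0, 0, 0, 0, 0], [0.0004, 0, 0, 0, 0, 0], [0, 0, 0, 0, 0, 0]]])

```text
t: 16.45
tcp_pos: [0.6026, -0.0592, 0.0485]
tool_rot: [0.985, -0.174, -0.0, -0.0]
force: [-1.5, 0.6, 0.9]
finger_gap: 0.004
```

```bash
python3 st.py s9; python3 - <<'E'
import cv2
im=cv2.imread('pics/s9.png')
cv2.imwrite('pics/s9d.png',cv2.resize(im[205:260,270:335],None,fx=11,fy=11,interpolation=3))
E
```

```text
t 16.45 ch [0.0023 0.0001 0.0485] Fx_ch -1.6422884847567794 Fy 0.03820310513223135 Fz 0.8591106472832329 tau_xy [ 0.1157  0.1817 -0.0327]
```

View pics/s9d.png

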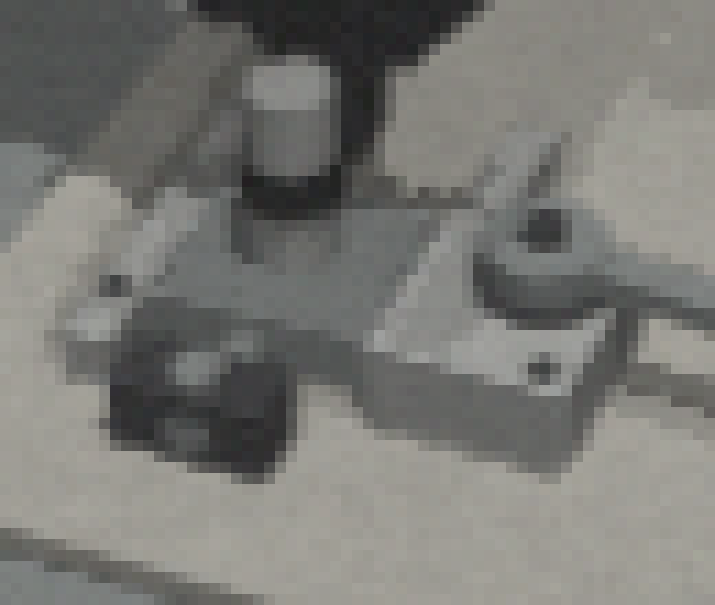

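>>> play_rows(steps=[[[0.0004, 0, 0, 0, 0, 0], [0.0004, 0, 0, 0, 0, 0], [0, 0, 0, 0, 0, 0]]])

```text
t: 16.88
tcp_pos: [0.6035, -0.0595, 0.0485]
tool_rot: [0.985, -0.174, -0.0, -0.0]
force: [-2.2, 0.0, 0.3]
finger_gap: 0.002
```

```bash
python3 st.py
```

```text
t 16.875 ch [0.0031 0.0001 0.0485] Fx_ch -2.0887296798750077 Fy -0.7543050639441786 Fz 0.26301770083580756 tau_xy [ 0.1095  0.2239 -0.0218]
```

>>> play_rows(steps=[[[0.0004, 0, 0, 0, 0, 0], [0.0004, 0, 0, 0, 0, 0], [0, 0, 0, 0, 0, 0]]])

```text
t: 17.25
tcp_pos: [0.6041, -0.0597, 0.0485]
tool_rot: [0.985, -0.174, -0.0, -0.0]
force: [-2.5, 0.2, 0.3]
finger_gap: 0.003
```

```bash
python3 st.py
```

```text
t 17.25 ch [0.0038 0.0001 0.0485] Fx_ch -2.44689552986955 Fy -0.7317992421037143 Fz 0.3006963767348896 tau_xy [ 0.0626  0.3651 -0.0055]
```

The force has risen, so the foot is on the sprung tip. Smaller steps from here.

>>> play_rows(steps=[[[0.0002, 0, 0, 0, 0, 0], [0.0002, 0, 0, 0, 0, 0], [0, 0, 0, 0, 0, 0]]])

```text
t: 17.62
tcp_pos: [0.6045, -0.0598, 0.0485]
tool_rot: [0.985, -0.174, -0.0, -0.0]
force: [-2.7, 1.3, 1.7]
finger_gap: -0.0
```

```bash
python3 st.py
```

```text
t 17.625 ch [0.0042 0.0001 0.0485] Fx_ch -2.970024987083821 Fy 0.2816420507681342 Fz 1.6658747684255701 tau_xy [0.1754 0.3504 0.0252]
```

>>> play_rows(steps=[[[0.0002, 0, 0, 0, 0, 0], [0.0002, 0, 0, 0, 0, 0], [0, 0, 0, 0, 0, 0]]])

```text
t: 18.0
tcp_pos: [0.6047, -0.0599, 0.0485]
tool_rot: [0.985, -0.174, -0.0, -0.0]
force: [-3.5, 1.5, 2.3]
finger_gap: -0.001
```

```bash
python3 st.py
```

```text
t 18.0 ch [0.0044 0.0001 0.0485] Fx_ch -3.8581054889602675 Fy 0.22173884558768386 Fz 2.2922319182010407 tau_xy [0.1928 0.5232 0.033 ]
```

>>> play_rows(steps=[[[0.0002, 0, 0, 0, 0, 0], [0.0002, 0, 0, 0, 0, 0], [0, 0, 0, 0, 0, 0]]])

```text
t: 18.38
tcp_pos: [0.6049, -0.06, 0.0484]
tool_rot: [0.985, -0.174, -0.001, -0.0]
force: [-5.5, 1.9, 3.2]
finger_gap: 0.001
```

```bash
python3 st.py
```

```text
t 18.375 ch [0.0046 0.0001 0.0484] Fx_ch -5.81382238519116 Fy -0.06441252404984832 Fz 3.2151822847276326 tau_xy [0.2453 0.7298 0.0208]
```

>>> play_rows(steps=[[[0.0002, 0, 0, 0, 0, 0], [0.0002, 0, 0, 0, 0, 0], [0.0001, 0, 0, 0, 0, 0], [0, 0, 0, 0, 0, 0]]])

```text
t: 18.88
tcp_pos: [0.605, -0.06, 0.0484]
tool_rot: [0.985, -0.174, -0.001, -0.0]
force: [-5.4, 1.8, 2.6]
finger_gap: -0.004
```

```bash
python3 st.py
```

```text
t 18.875 ch [0.0048 0.0001 0.0484] Fx_ch -5.739987541027246 Fy -0.15075745131425178 Fz 2.63101702762656 tau_xy [0.2743 0.7586 0.0002]
```

>>> play_rows(steps=[[[0.0003, 0, 0, 0, 0, 0], [0.0002, 0, 0, 0, 0, 0], [0, 0, 0, 0, 0, 0]]])

```text
t: 19.25
tcp_pos: [0.605, -0.06, 0.0483]
tool_rot: [0.985, -0.174, -0.001, -0.0]
force: [-4.6, 2.6, 4.3]
finger_gap: -0.002
```

```bash
python3 st.py
```

```text
t 19.25 ch [0.0048 0.0001 0.0483] Fx_ch -5.250433886397766 Fy 0.8300063829771451 Fz 4.256461291713009 tau_xy [ 0.317   0.8697 -0.0283]
```

>>> play_rows(steps=[[[0.0003, 0, 0, 0, 0, 0], [0.0003, 0, 0, 0, 0, 0], [0, 0, 0, 0, 0, 0]]])

```text
t: 19.62
tcp_pos: [0.6051, -0.0601, 0.0483]
tool_rot: [0.985, -0.174, -0.002, -0.0]
force: [-5.7, 2.1, 4.4]
finger_gap: -0.003
```

```bash
python3 st.py
```

```text
t 19.625 ch [0.0049 0.0001 0.0483] Fx_ch -6.045181271509691 Fy 0.016307558892382 Fz 4.411886708326023 tau_xy [ 0.3791  1.009  -0.0145]
```

>>> play_rows(steps=[[[0.0004, 0, 0, 0, 0, 0], [0.0004, 0, 0, 0, 0, 0], [0, 0, 0, 0, 0, 0], [0, 0, 0, 0, 0, 0]]])

```text
t: 20.12
tcp_pos: [0.6052, -0.0601, 0.0482]
tool_rot: [0.985, -0.174, -0.003, -0.0]
force: [-7.5, 2.1, 4.2]
finger_gap: -0.001
```

```bash
python3 st.py
```

```text
t 20.125 ch [0.005  0.0001 0.0482] Fx_ch -7.759513183224095 Fy -0.6087349241212134 Fz 4.240709041902422 tau_xy [0.3773 1.1662 0.0157]
```

>>> play_rows(steps=[[[0.0004, 0, 0, 0, 0, 0], [0.0004, 0, 0, 0, 0, 0], [0, 0, 0, 0, 0, 0], [0, 0, 0, 0, 0, 0]]])

```text
t: 20.62
tcp_pos: [0.6053, -0.0602, 0.0481]
tool_rot: [0.985, -0.174, -0.004, -0.0]
force: [-7.6, 2.5, 5.1]
finger_gap: 0.005
```

```bash
python3 st.py
```

```text
t 20.625 ch [0.0051 0.0001 0.0481] Fx_ch -7.991982683362793 Fy -0.27134254679044156 Fz 5.136465406278999 tau_xy [ 0.4752  1.2666 -0.0324]
```

>>> play_rows(steps=[[[0.0004, 0, 0, 0, 0, 0], [0.0005, 0, 0, 0, 0, 0], [0, 0, 0, 0, 0, 0], [0, 0, 0, 0, 0, 0]]])

```text
t: 21.12
tcp_pos: [0.6054, -0.0602, 0.048]
tool_rot: [0.985, -0.174, -0.004, -0.001]
force: [-10.6, 3.9, 6.5]
finger_gap: 0.0
```

```bash
python3 st.py s10
```

```text
t 21.125 ch [0.0052 0.0001 0.048 ] Fx_ch -11.316880221006727 Fy 0.059102920006182114 Fz 6.534543021081522 tau_xy [ 0.4707  1.5599 -0.0091]
```

View pics/s10c.png

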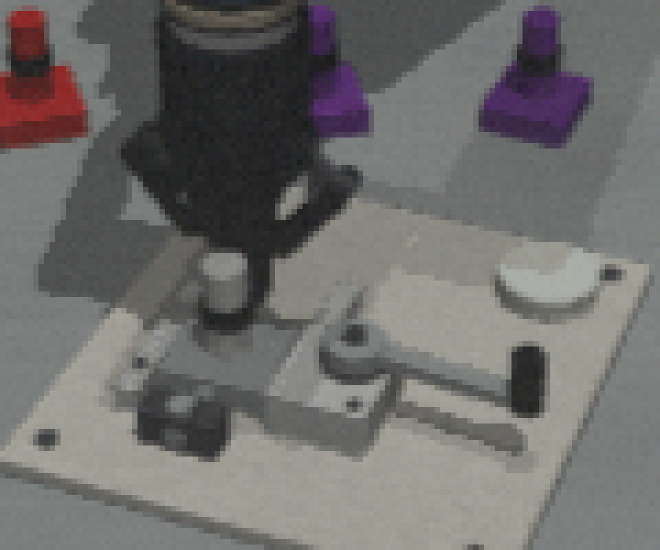

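The stand is seated: about 11 N total push, of which roughly 9 N reaches the screw. The lever is still open. Now I'll unload gently, back off and lift.

>>> play_rows(steps=[[[-0.001, 0, 0, 0, 0, 0], [-0.001, 0, 0, 0, 0, 0], [-0.001, 0, 0, 0, 0, 0], [-0.001, 0, 0, 0, 0, 0], [-0.001, 0, 0, 0, 0, 0], [-0.002, 0, 0, 0, 0, 0], [-0.006, 0, 0, 0, 0, 0], [-0.01, 0, 0, 0, 0, 0], [-0.01, 0, 0, 0, 0, 0], [-0.01, 0, 0, 0, 0, 0]]])

```text
t: 22.42
tcp_pos: [0.5681, -0.0466, 0.0487]
tool_rot: [0.985, -0.174, 0.0, 0.0]
force: [-0.5, 0.4, -0.0]
finger_gap: -0.003
```

>>> play_rows(steps=[[[0, 0, -0.03, 0, 0, 0], [0, 0, -0.04, 0, 0, 0], [0, 0, -0.05, 0, 0, 0], [-0.05, 0, -0.03, 0, 0, 0], [-0.06, 0, 0, 0, 0, 0], [0, 0, 0, 0, 0, 0]]])

```text
t: 23.18
tcp_pos: [0.4573, -0.0062, 0.1978]
tool_rot: [0.985, -0.174, -0.005, -0.0]
force: [0.5, -0.2, -0.6]
finger_gap: -0.0
```

```bash
python3 st.py s11; python3 - <<'E'
from h import *
np.set_printoptions(precision=4,suppress=True)
S=manip.snapshot('scene');T=manip.snapshot('top');save(T,'t11')
im=cv2.cvtColor(T['img'],cv2.COLOR_RGB2BGR)
cv2.imwrite('pics/t11c.png',cv2.resize(im[130:230,255:375] ,None,fx=5.5,fy=5.5,interpolation=3))
for n,z in(('lever_knob',.061),('lever_pivot',.049)):
  for nm,p in(('S',S),('T',T)):
    for r in manip.pinpoint(n,p)[:1]:
        q=toch(atz(p,r['point'],z));print(n,nm,r['score'],q,np.degrees(np.arctan2(q[1]-.07,q[0]-.025)))
print(manip.sense()['force'])
delta([*tow([.07,.134]),.2],-35)
E
```

```text
t 23.175 ch [-0.1524 -0.      0.1978] Fx_ch 0.574244746045329 Fy -0.03639745412934628 Fz -0.5965364024905118 tau_xy [ 0.0068 -0.0113  0.0452]
lever_knob S 0.77 [0.0223 0.1543 0.061 ] 91.82055269839188
lever_knob T 0.72 [0.0275 0.157  0.061 ] 88.37529770931407
lever_pivot S 0.73 [0.022  0.0692 0.049 ] -165.56319650908415
lever_pivot T 0.64 [0.0192 0.0722 0.049 ] 159.7734068418043
[-0.4702 -0.9311  0.7473]
tcp [ 0.4668 -0.0096  0.1985] ch [-0.1423  0.      0.1985] yaw -20.08394989344911 q [-0.2606  0.3716  1.8585 -0.      0.9104  1.6607] t 23.525 tilt [ 0.0011 -0.0003 -1.    ]
shift tool axes [ 0.2123 -0.134  -0.0013] turn about tool z 14.916050106550891
```

View pics/s11c.png

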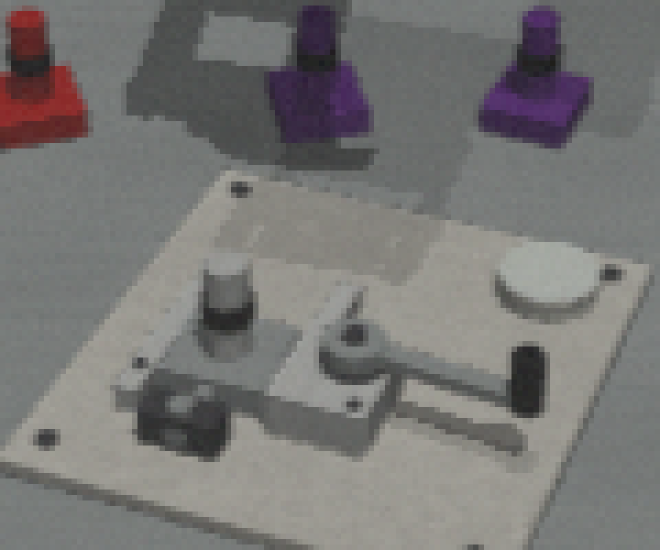

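View pics/t11c.png

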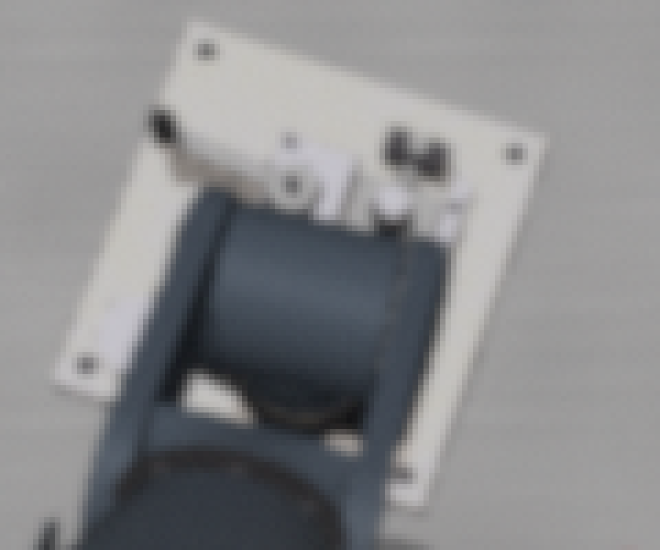

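>>> play_rows(steps=[[[0.044, -0.026, 0, 0, 0, 0], [0.044, -0.026, 0, 0, 0, 0], [0.044, -0.026, 0, 0, 0, 0], [0.044, -0.026, 0, 0, 0, 0], [0.044, -0.026, 0, 0, 0, 0], [0, 0, 0, 0, 0, 5], [0, 0, 0.04, 0, 0, 0], [0, 0, 0.04, 0, 0, 0], [0, 0, 0.03, 0, 0, 0], [0, 0, 0, 0, 0, 0]]])

```text
t: 24.78
tcp_pos: [0.7147, 0.0375, 0.0845]
tool_rot: [0.976, -0.217, -0.004, 0.0]
force: [-0.3, 0.9, 0.1]
finger_gap: 0.0
```

```bash
python3 st.py s12;python3 - <<'E'
from h import *
np.set_printoptions(precision=4,suppress=True)
delta([*tow([.078,.130]),.067],-25)
E
```

```text
t 24.775 ch [0.0743 0.1294 0.0845] Fx_ch -0.6072674823798374 Fy 0.6982695332752006 Fz 0.06814725513052218 tau_xy [-0.0196  0.001   0.0246]
tcp [0.7164 0.0374 0.0869] ch [0.076  0.1298 0.0869] yaw -25.079415224816714 q [-0.1032  0.8173  1.2821 -0.      1.0449  1.9053] t 24.825 tilt [-0.0027  0.0003 -1.    ]
shift tool axes [ 0.0021 -0.0004  0.0199] turn about tool z -0.0794152248167137
```

View pics/s12c.png

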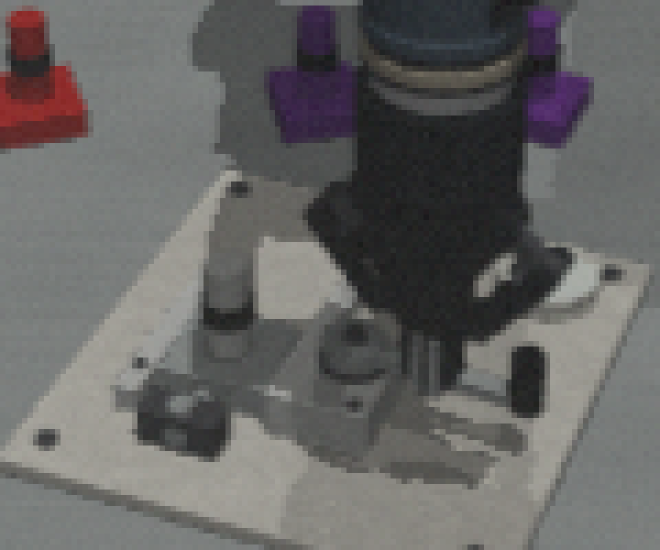

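>>> play_rows(steps=[[[0, 0, 0.012, 0, 0, 0], [0, 0, 0.008, 0, 0, 0], [-0.004, 0, 0, 0, 0, 0], [-0.004, 0, 0, 0, 0, 0], [-0.003, 0, 0, 0, 0, 0], [-0.002, 0, 0, 0, 0, 0], [-0.002, 0, 0, 0, 0, 0], [-0.002, 0, 0, 0, 0, 0], [-0.002, 0, 0, 0, 0, 0]]])

```text
t: 25.95
tcp_pos: [0.6994, 0.0456, 0.0685]
tool_rot: [0.976, -0.217, 0.0, -0.0]
force: [-1.3, -0.3, -0.5]
finger_gap: 0.002
```

```bash
python3 st.py s13;python3 - <<'E'
from h import *
np.set_printoptions(precision=4,suppress=True)
delta([*tow([.078,.130]),.067],-25)
E
```

```text
t 25.95 ch [0.0572 0.1318 0.0685] Fx_ch -1.114178509411849 Fy -0.7143274104602457 Fz -0.49359190347089116 tau_xy [-0.0219 -0.0545  0.0381]
tcp [0.6991 0.0458 0.0685] ch [0.0568 0.1318 0.0685] yaw -25.059796291682552 q [-0.0937  0.8208  1.3411  0.0001  0.9802  1.9144] t 26.0 tilt [-0.0005  0.0001 -1.    ]
shift tool axes [ 0.0213 -0.      0.0014] turn about tool z -0.059796291682552294
```

View pics/s13c.png

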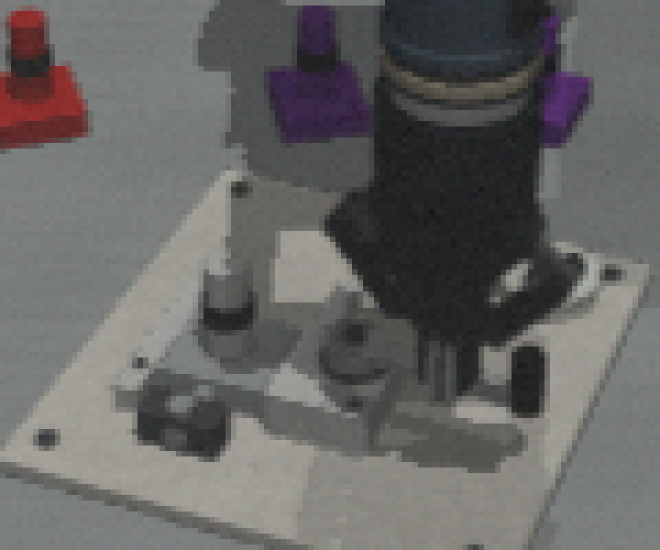

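>>> play_rows(steps=[[[-0.002, 0, 0, 0, 0, 0], [-0.002, 0, 0, 0, 0, 0], [-0.002, 0, 0, 0, 0, 0], [-0.002, 0, 0, 0, 0, 0], [0, 0, 0, 0, 0, 0]]])

```text
t: 26.62
tcp_pos: [0.6921, 0.0491, 0.0685]
tool_rot: [0.976, -0.217, -0.0, 0.0]
force: [0.1, 0.5, 0.7]
finger_gap: 0.001
```

```bash
python3 st.py
```

```text
t 26.625 ch [0.0491 0.1325 0.0685] Fx_ch -0.06362669037928224 Fy 0.49057587800639496 Fz 0.6706445646288883 tau_xy [ 0.0127  0.0224 -0.0533]
```

>>> play_rows(steps=[[[-0.002, 0, 0, 0, 0, 0], [-0.002, 0, 0, 0, 0, 0], [0, 0, 0, 0, 0, 0]]])

```text
t: 27.0
tcp_pos: [0.6884, 0.0508, 0.0685]
tool_rot: [0.976, -0.217, -0.0, 0.0]
force: [-0.3, -0.4, 0.3]
finger_gap: -0.001
```

```bash
python3 st.py s14
```

```text
t 27.0 ch [0.0451 0.1328 0.0685] Fx_ch -0.1694225194642757 Fy -0.5272838303745131 Fz 0.3075827706203274 tau_xy [ 0.0404 -0.0147  0.0011]
```

View pics/s14c.png

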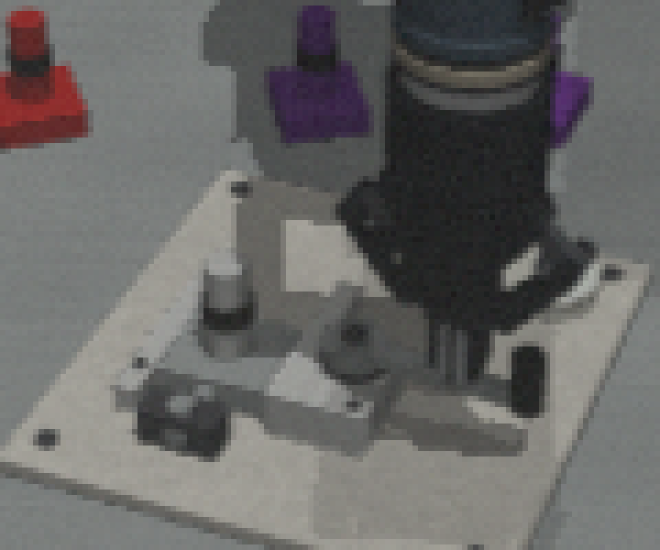

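>>> play_rows(steps=[[[-0.0028, -0.0006, 0, 0, 0, -2.5], [-0.0028, -0.0006, 0, 0, 0, -2.5], [-0.0028, -0.0006, 0, 0, 0, -2.5], [-0.0028, -0.0006, 0, 0, 0, -2.5]]])

```text
t: 27.55
tcp_pos: [0.6791, 0.057, 0.0686]
tool_rot: [0.991, -0.13, 0.0, 0.0]
force: [-0.2, -0.6, 0.3]
finger_gap: 0.0
```

```bash
cat > lv.py <<'E'
from h import *
import sys
np.set_printoptions(precision=4,suppress=True)
s=manip.sense();R=Rn.from_quat(s['tool_rot']).as_matrix();yaw=np.degrees(np.arctan2(R[1,0],R[0,0]))
c=toch(s['tcp_pos']);r=c[:2]-[.025,.07];tr=np.array([*(tow([*c[:2]])-tow([.025,.07]))])
print('t',s['t'],'ch',c,'yawch',yaw-np.degrees(V[2]),'phi_tcp',np.degrees(np.arctan2(r[1],r[0])),'|r|',np.hypot(*r),'r in tool',(R.T@np.append(tr,0))[:2],'F tool',R.T@s['force'],'tau',s['ft_torque'],'q6',s['q'][5])
if len(sys.argv)>1:
    S=manip.snapshot('scene');save(S,sys.argv[1])
    im=cv2.cvtColor(S['img'],cv2.COLOR_RGB2BGR)
    cv2.imwrite(f'pics/{sys.argv[1]}c.png',cv2.resize(im[165:265,255:375] ,None,fx=5.5,fy=5.5,interpolation=3))
E
python3 lv.py s15
```

```text
t 27.55 ch [0.0342 0.1354 0.0686] yawch 5.099097136917006 phi_tcp 81.96291796293798 |r| 0.06607678981669353 r in tool [ 0.015  -0.0643] F tool [-0.0762  0.6138 -0.3488] tau [ 0.0326 -0.0187  0.0018] q6 1.7524069874095272
```

View pics/s15c.png

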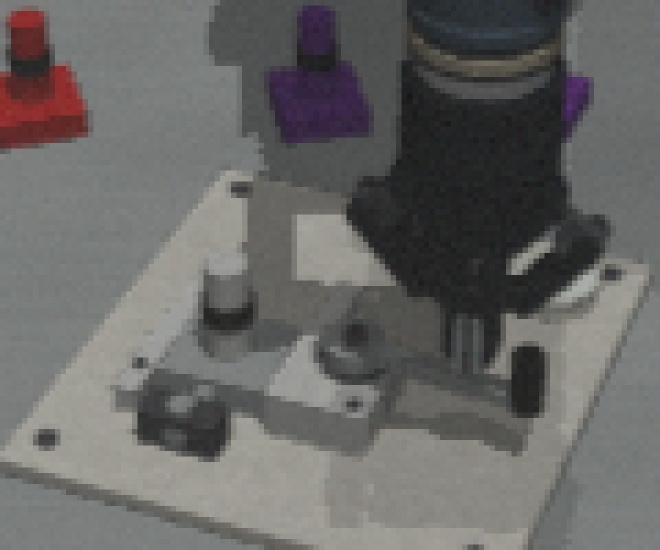

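```bash
python3 - <<'E'
from h import *
im=cv2.imread('pics/s15.png')
cv2.imwrite('pics/s15d.png',cv2.resize(im[215:255,305:360],None,fx=14,fy=14,interpolation=3))
s=manip.sense();S=manip.snapshot('scene')
R=Rn.from_quat(s['tool_rot']).as_matrix()
for z in(.025,.019):print('tip px in crop',(proj(S,s['tcp_pos']+R[:,2]*z)-[305,215]+.5)*14)
for ph in(75,80,87,92):
  for r in (.045,.08): 
    q=[.025+r*np.cos(np.radians(ph)),.07+r*np.sin(np.radians(ph)),.054];print(ph,r,(proj(S,tow(q))-[305,215]+.5)*14)
E
```

```text
tip px in crop [489.3894685  313.31650031]
tip px in crop [490.3643508  289.95653589]
75 0.045 [379.78267237 254.94451621]
75 0.08 [528.35946806 323.98442459]
80 0.045 [390.46042993 244.29040766]
80 0.08 [546.90705773 304.45441137]
87 0.045 [402.77005276 228.51837146]
87 0.08 [567.94089479 275.69422679]
92 0.045 [409.60022218 216.76822053]
92 0.08 [579.33333841 254.38388973]
```

View pics/s15d.png

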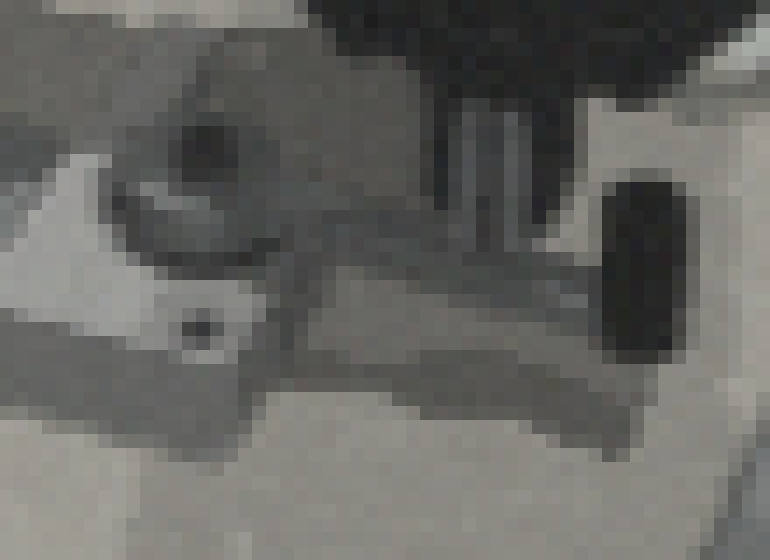

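```bash
python3 - <<'E'
from h import *
S=manip.snapshot('scene')
for q in ([.0760,.1298,.0869],[.0568,.1318,.0685],[.0451,.1328,.0685],[-.0981,0,.0485]):
  w=tow(q)
  for d in (.025,.015,.008): print(q,d,((proj(S,w-[0,0,d])-[255,165]+.5)*5.5).round())
im=cv2.imread('pics/s12.png');im2=cv2.imread('pics/s13.png')
cv2.imwrite('pics/s12d.png',cv2.resize(np.hstack([im[205:255,315:355],im2[205:255,315:355]]),None,fx=9,fy=9,interpolation=3))
for n,u,v in(('12',315,205),):
  for q in ([.0760,.1298,.0869],[.0568,.1318,.0685]):print(((proj(S,tow(q)-[0,0,.025])-[u,v]+.5)*9).round())
E
```

```text
[0.076, 0.1298, 0.0869] 0.025 [429. 419.]
[0.076, 0.1298, 0.0869] 0.015 [429. 404.]
[0.076, 0.1298, 0.0869] 0.008 [429. 392.]
[0.0568, 0.1318, 0.0685] 0.025 [445. 425.]
[0.0568, 0.1318, 0.0685] 0.015 [445. 409.]
[0.0568, 0.1318, 0.0685] 0.008 [446. 398.]
[0.0451, 0.1328, 0.0685] 0.025 [455. 411.]
[0.0451, 0.1328, 0.0685] 0.015 [455. 395.]
[0.0451, 0.1328, 0.0685] 0.008 [456. 384.]
[-0.0981, 0, 0.0485] 0.025 [317. 229.]
[-0.0981, 0, 0.0485] 0.015 [317. 215.]
[-0.0981, 0, 0.0485] 0.008 [317. 205.]
[161. 326.]
[188. 335.]
```

View pics/s12d.png

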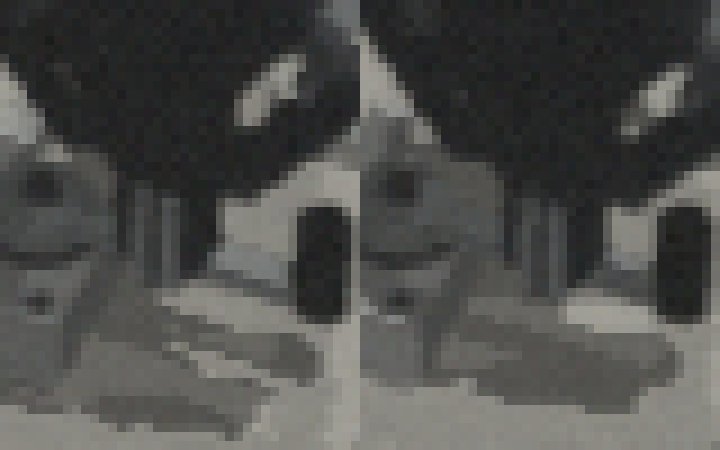

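The finger went over the bar without touching it. The image shows the tip about 10 mm ahead of the TCP, not 25 mm. I'll back off, lower and approach again.

>>> play_rows(steps=[[[0.01, 0, 0, 0, 0, 0], [0.01, 0, 0, 0, 0, 0], [0.01, 0, 0, 0, 0, 0], [0.003, 0, 0, 0, 0, 8], [0, 0, 0.01, 0, 0, 0], [0, 0, 0.012, 0, 0, 0], [0, 0, 0, 0, 0, 0]]])

```text
t: 28.58
tcp_pos: [0.7093, 0.0486, 0.0443]
tool_rot: [0.98, -0.199, -0.002, 0.0]
force: [-0.6, -0.2, -0.1]
finger_gap: 0.002
```

```bash
python3 lv.py s16; python3 - <<'E'
from h import *
im=cv2.imread('pics/s16.png')
cv2.imwrite('pics/s16d.png',cv2.resize(im[205:255,305:365],None,fx=12,fy=12,interpolation=3))
E
```

```text
t 28.575 ch [0.0654 0.1379 0.0443] yawch -2.923246495407195 phi_tcp 59.223340291762476 |r| 0.07902928906462668 r in tool [ 0.0369 -0.0699] F tool [-0.4281  0.3984  0.1165] tau [-0.0008  0.0385 -0.0117] q6 1.8838915190642884
```

View pics/s16d.png

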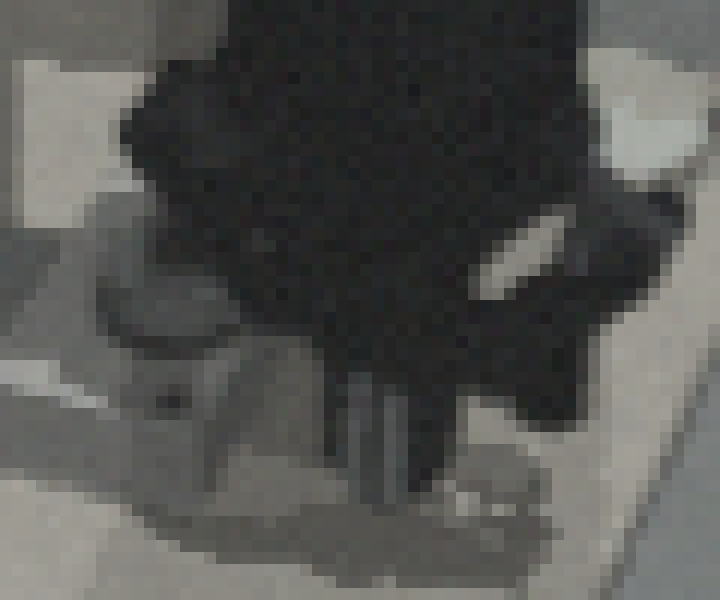

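>>> play_rows(steps=[[[0, 0.014, -0.004, 0, 0, 0], [-0.004, 0, 0, 0, 0, 0], [-0.004, 0, 0, 0, 0, 0], [-0.003, 0, 0, 0, 0, 0], [-0.002, 0, 0, 0, 0, 0], [-0.002, 0, 0, 0, 0, 0], [0, 0, 0, 0, 0, 0]]])

```text
t: 29.5
tcp_pos: [0.6915, 0.0416, 0.0504]
tool_rot: [0.98, -0.2, -0.0, 0.0]
force: [-0.1, 0.3, -0.4]
finger_gap: 0.005
```

```bash
python3 lv.py s17; python3 - <<'E'
from h import *
im=cv2.imread('pics/s17.png')
cv2.imwrite('pics/s17d.png',cv2.resize(im[205:255,305:365],None,fx=12,fy=12,interpolation=3))
E
```

```text
t 29.5 ch [0.0512 0.1253 0.0504] yawch -2.9651766445511605 phi_tcp 64.67383739965585 |r| 0.061131947591146436 r in tool [ 0.0233 -0.0565] F tool [-0.1741 -0.2419  0.4271] tau [ 0.013   0.005  -0.0022] q6 1.8722059462983704
```

View pics/s17d.png

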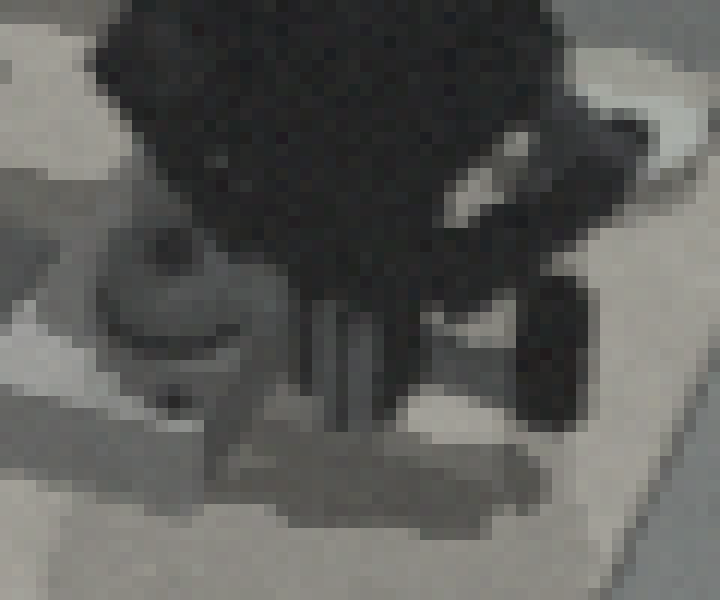

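>>> play_rows(steps=[[[0, 0, 0.004, 0, 0, 0], [-0.002, 0, 0, 0, 0, 0], [-0.002, 0, 0, 0, 0, 0], [0, 0, 0, 0, 0, 0]]])

```text
t: 30.05
tcp_pos: [0.6878, 0.0431, 0.0465]
tool_rot: [0.98, -0.2, -0.0, 0.0]
force: [0.6, -1.2, 0.4]
finger_gap: -0.0
```

```bash
python3 lv.py
```

```text
t 30.05 ch [0.0471 0.1253 0.0465] yawch -2.9744808866281964 phi_tcp 68.2093026456531 |r| 0.059608295011159655 r in tool [ 0.0192 -0.0564] F tool [ 1.0105  0.838  -0.3925] tau [ 0.0699  0.0121 -0.0675] q6 1.873967431183792
```

>>> play_rows(steps=[[[-0.0015, 0, 0, 0, 0, 0], [-0.0015, 0, 0, 0, 0, 0], [0, 0, 0, 0, 0, 0]]])

```text
t: 30.42
tcp_pos: [0.6855, 0.044, 0.0466]
tool_rot: [0.98, -0.2, 0.0, 0.0]
force: [0.5, -0.5, -0.5]
finger_gap: 0.001
```

```bash
python3 lv.py
```

```text
t 30.425 ch [0.0447 0.1255 0.0466] yawch -2.981195903872621 phi_tcp 70.46652814631219 |r| 0.05886324908407753 r in tool [ 0.0168 -0.0564] F tool [0.6418 0.3231 0.5053] tau [-0.0722 -0.1094  0.0103] q6 1.8753096121062651
```

>>> play_rows(steps=[[[-0.0025, -0.0007, 0, 0, 0, -2.5], [-0.0025, -0.0007, 0, 0, 0, -2.5], [-0.0025, -0.0007, 0, 0, 0, -2.5], [-0.0025, -0.0007, 0, 0, 0, -2.5]]])

```text
t: 30.92
tcp_pos: [0.6796, 0.0493, 0.0469]
tool_rot: [0.994, -0.113, 0.003, 0.0]
force: [4.6, -0.6, -3.9]
finger_gap: -0.005
```

```bash
python3 lv.py s18
```

```text
t 30.925 ch [0.0373 0.1284 0.0469] yawch 7.08519806299009 phi_tcp 78.05809011707515 |r| 0.05967549711592944 r in tool [ 0.0195 -0.0564] F tool [ 4.6043 -0.403   3.963 ] tau [-0.2978 -0.9069 -0.0394] q6 1.7070564918870432
```

View pics/s18c.png

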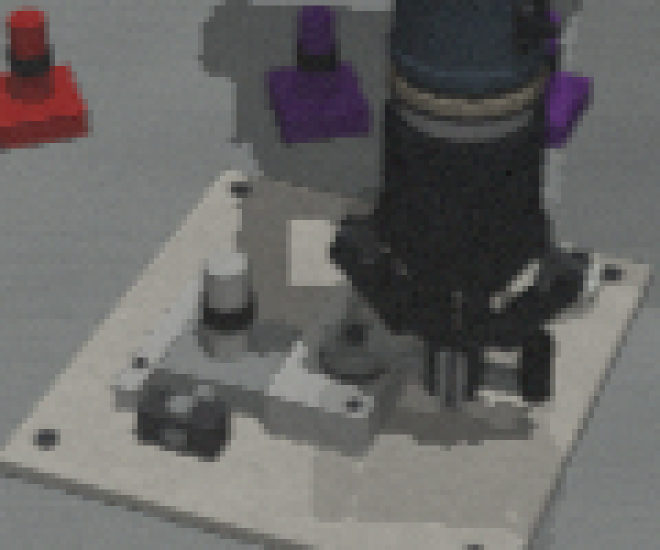

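>>> play_rows(steps=[[[-0.0025, -0.0007, 0, 0, 0, -2.5], [-0.0025, -0.0007, 0, 0, 0, -2.5], [-0.0025, -0.0007, 0, 0, 0, -2.5], [-0.0025, -0.0007, 0, 0, 0, -2.5], [-0.0025, -0.0007, 0, 0, 0, -2.5]]])

```text
t: 31.6
tcp_pos: [0.6698, 0.055, 0.0471]
tool_rot: [1.0, -0.005, 0.006, 0.0]
force: [8.3, 0.7, -5.1]
finger_gap: -0.002
```

```bash
python3 lv.py
```

```text
t 31.6 ch [0.0262 0.1304 0.0471] yawch 19.519232420145272 phi_tcp 88.86275635335333 |r| 0.06038720522707709 r in tool [ 0.0213 -0.0565] F tool [ 8.1959 -0.7811  5.1742] tau [ 0.0349 -1.5542 -0.0603] q6 1.495684590741962
```

>>> play_rows(steps=[[[-0.0025, -0.0007, 0, 0, 0, -2.5], [-0.0025, -0.0007, 0, 0, 0, -2.5], [-0.0025, -0.0007, 0, 0, 0, -2.5], [-0.0025, -0.0007, 0, 0, 0, -2.5], [-0.0025, -0.0007, 0, 0, 0, -2.5]]])

```text
t: 32.22
tcp_pos: [0.6589, 0.0587, 0.0473]
tool_rot: [0.995, 0.103, 0.008, 0.0]
force: [10.5, 4.4, -7.9]
finger_gap: -0.002
```

```bash
python3 lv.py
```

```text
t 32.225 ch [0.0147 0.1301 0.0473] yawch 31.964353312207898 phi_tcp 99.74056012080099 |r| 0.06096152688930159 r in tool [ 0.0231 -0.0564] F tool [11.0793 -2.146   8.0822] tau [ 0.6416 -1.9984 -0.1391] q6 1.2798286937044596
```

>>> play_rows(steps=[[[-0.0025, -0.0007, 0.0004, 0, 0, -2.5], [-0.0025, -0.0007, 0.0004, 0, 0, -2.5], [-0.0025, -0.0007, 0.0004, 0, 0, -2.5]]])

```text
t: 32.6
tcp_pos: [0.6523, 0.0599, 0.0472]
tool_rot: [0.986, 0.168, 0.009, -0.0]
force: [12.1, 6.9, -2.9]
finger_gap: 0.003
```

```bash
python3 lv.py s19
```

```text
t 32.6 ch [0.0081 0.129  0.0472] yawch 39.42666736623123 phi_tcp 106.02317302038406 |r| 0.06137787388605388 r in tool [ 0.0244 -0.0563] F tool [13.6664 -2.4726  3.1915] tau [ 1.3081 -1.9622 -0.0516] q6 1.148242403353052
```

View pics/s19c.png

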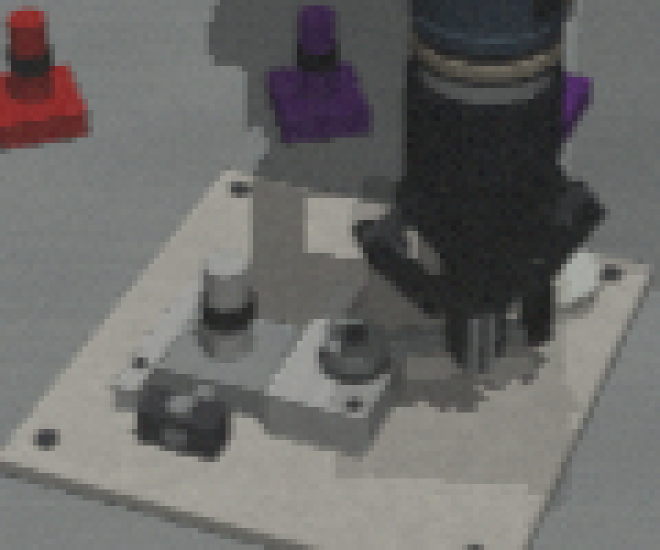

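>>> play_rows(steps=[[[-0.0022, -0.0027, 0.0002, 0, 0, -1.5], [-0.0022, -0.0027, 0.0002, 0, 0, -1.5], [-0.0022, -0.0027, 0, 0, 0, -1.5]]])

```text
t: 33.02
tcp_pos: [0.6453, 0.0617, 0.0473]
tool_rot: [0.978, 0.207, 0.011, 0.004]
force: [13.7, -3.7, -4.0]
finger_gap: 0.001
```

```bash
python3 lv.py s20; python3 - <<'E'
from h import *
im=cv2.imread('pics/s20.png')
cv2.imwrite('pics/s20d.png',cv2.resize(im[205:255,305:365],None,fx=12,fy=12,interpolation=3))
E
```

```text
t 33.025 ch [0.0009 0.1282 0.0473] yawch 44.03992117384627 phi_tcp 112.52621120473381 |r| 0.0630342083730595 r in tool [ 0.0231 -0.0586] F tool [10.9422  8.9416  4.3438] tau [-0.5958 -2.3129  0.0284] q6 1.0769992863749862
```

View pics/s20d.png

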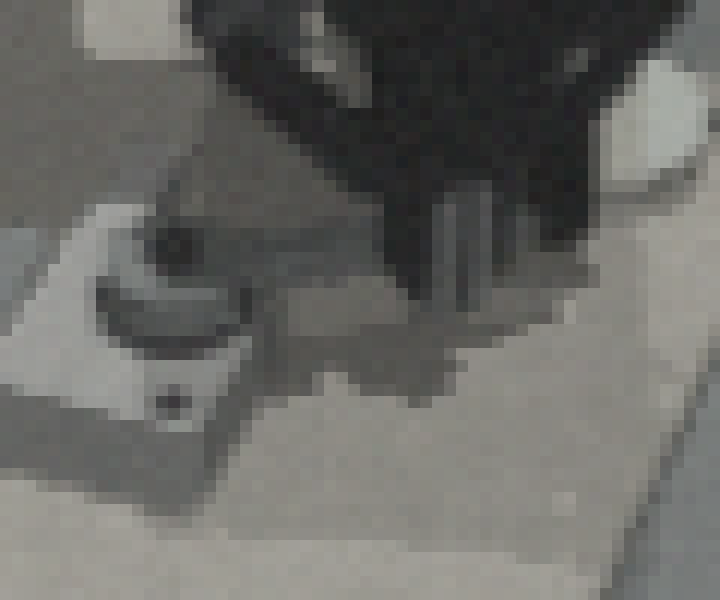

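>>> play_rows(steps=[[[-0.0018, 0.0012, 0.0001, 0, 0, -2.5], [-0.0025, 0.0005, 0.0001, 0, 0, -2.5], [-0.0025, -0.0003, 0.0001, 0, 0, -2.5]]])

```text
t: 33.45
tcp_pos: [0.6377, 0.061, 0.0471]
tool_rot: [0.963, 0.27, 0.009, 0.001]
force: [11.2, 8.4, 1.4]
finger_gap: 0.002
```

```bash
python3 lv.py
```

```text
t 33.45 ch [-0.0061  0.125   0.0471] yawch 51.405994859284704 phi_tcp 119.46848038336633 |r| 0.06316634723160916 r in tool [ 0.0236 -0.0586] F tool [13.9737 -1.3879 -1.144 ] tau [ 1.5389 -1.7003 -0.0319] q6 0.938158065682327
```

>>> play_rows(steps=[[[-0.0025, -0.001, 0, 0, 0, -2.5], [-0.0025, -0.001, 0, 0, 0, -2.5], [-0.0025, -0.001, 0, 0, 0, -2.5], [-0.0025, -0.001, 0, 0, 0, -2.5]]])

```text
t: 33.95
tcp_pos: [0.6261, 0.0584, 0.047]
tool_rot: [0.935, 0.353, 0.008, 0.001]
force: [8.2, 6.7, 2.3]
finger_gap: -0.001
```

```bash
python3 lv.py s21
```

```text
t 33.95 ch [-0.016   0.1186  0.047 ] yawch 61.46144988836193 phi_tcp 130.1936111733394 |r| 0.06358967763477974 r in tool [ 0.0231 -0.0593] F tool [10.5927  0.3905 -2.1396] tau [ 1.213  -1.4542 -0.0961] q6 0.7580274582655439
```

View pics/s21c.png

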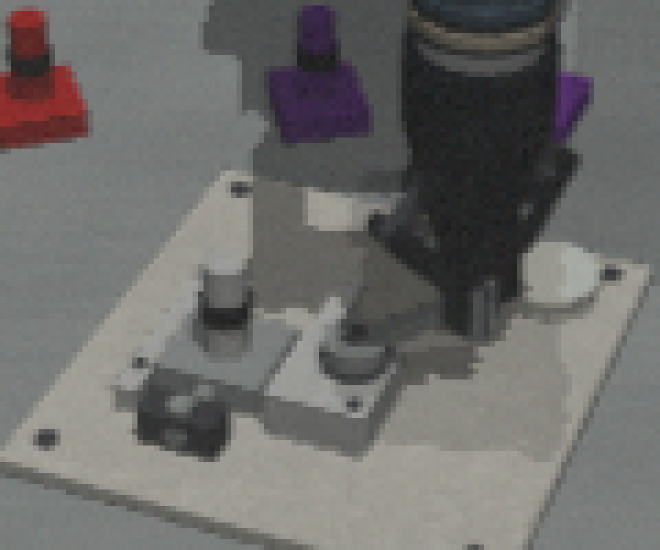

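>>> play_rows(steps=[[[-0.0025, -0.001, 0, 0, 0, -2.5], [-0.0025, -0.001, 0, 0, 0, -2.5], [-0.0025, -0.001, 0, 0, 0, -2.5], [-0.0025, -0.001, 0, 0, 0, -2.5]]])

```text
t: 34.5
tcp_pos: [0.6146, 0.053, 0.0468]
tool_rot: [0.901, 0.434, 0.005, 0.002]
force: [5.7, 2.1, 3.8]
finger_gap: -0.001
```

```bash
python3 lv.py
```

```text
t 34.5 ch [-0.025   0.1095  0.0468] yawch 71.52659767962007 phi_tcp 141.67952335481914 |r| 0.06374566283639733 r in tool [ 0.0216 -0.06  ] F tool [ 5.2502  3.1979 -3.7037] tau [ 0.5274 -0.9518  0.0194] q6 0.574818748961799
```

>>> play_rows(steps=[[[-0.0025, -0.001, 0, 0, 0, -2.5], [-0.0025, -0.001, 0, 0, 0, -2.5], [-0.0025, -0.001, 0, 0, 0, -2.5], [0, 0, 0, 0, 0, 0]]])

```text
t: 35.0
tcp_pos: [0.6027, 0.0479, 0.0449]
tool_rot: [0.871, 0.491, 0.0, -0.0]
force: [0.8, 0.2, 1.0]
finger_gap: 0.001
```

```bash
python3 lv.py s22
```

```text
t 35.0 ch [-0.0344  0.1007  0.0449] yawch 78.95723290518248 phi_tcp 152.68807922455693 |r| 0.06685746805149277 r in tool [ 0.0187 -0.0642] F tool [ 0.5489  0.5956 -0.9783] tau [ 0.0701 -0.0659 -0.0043] q6 0.43750763250420993
```

View pics/s22c.png

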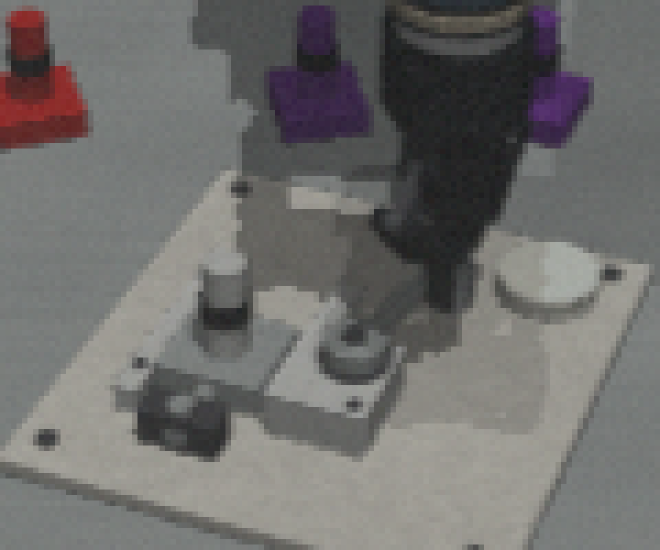

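The force has dropped to zero, so the lever has snapped over. I'll back off, lift away and check.

>>> play_rows(steps=[[[0.006, 0, 0, 0, 0, 0], [0.01, 0, 0, 0, 0, 0], [0.004, 0, -0.01, 0, 0, 0], [0, 0, -0.04, 0, 0, 0], [0, 0, -0.05, 0, 0, 0], [0, 0, -0.05, 0, 0, 0], [0.05, 0, -0.03, 0, 0, 0], [0.06, 0, 0, 0, 0, 0], [0.06, 0, 0, 0, 0, 0], [0, 0, 0, 0, 0, 0]]])

```text
t: 36.3
tcp_pos: [0.7016, 0.2151, 0.2247]
tool_rot: [0.869, 0.494, 0.001, -0.0]
force: [0.2, -2.0, -1.2]
finger_gap: 0.003
```

```bash
python3 lv.py s23; python3 - <<'E'
from h import *
np.set_printoptions(precision=4,suppress=True)
S=manip.snapshot('scene');T=manip.snapshot('top')
im=cv2.cvtColor(T['img'],cv2.COLOR_RGB2BGR)
cv2.imwrite('pics/t23c.png',cv2.resize(im[130:230,255:375] ,None,fx=5.5,fy=5.5,interpolation=3))
im=cv2.imread('pics/s23.png')
cv2.imwrite('pics/s23d.png',cv2.resize(im[200:260,270:350],None,fx=9,fy=9,interpolation=3))
for nm,p in(('S',S),('T',T)):
  for r in manip.pinpoint('lever_knob',p)[:2]:
    q=toch(atz(p,r['point'],.061));print(nm,r,q,np.degrees(np.arctan2(q[1]-.07,q[0]-.025)))
E
```

```text
t 36.3 ch [0.001  0.2917 0.2247] yawch 79.30722081897576 phi_tcp 96.16827215069812 |r| 0.222964393538613 r in tool [ 0.2134 -0.0647] F tool [-1.6618  1.211   1.1725] tau [-0.0095 -0.0071 -0.0094] q6 0.682118882299981
S {'point': [336.4, 208.6], 'score': 0.63} [-0.065   0.0916  0.061 ] 166.5067674973777
T {'point': [406.6, 176.0], 'score': 0.56} [ 0.0983 -0.2932  0.061 ] -78.5886724152073
```

View pics/s23d.png

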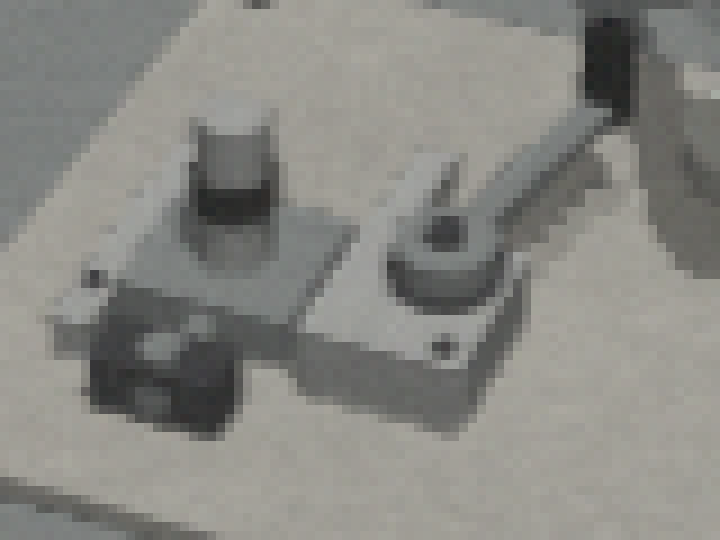

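View pics/t23c.png

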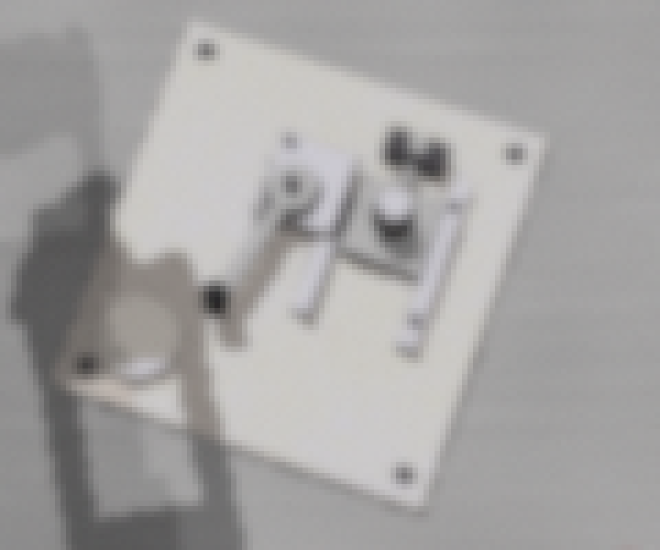

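```bash
cat > lever.py <<'E'
from h import *
import sys
np.set_printoptions(precision=4,suppress=True)
S=manip.snapshot('scene');T=manip.snapshot('top');n=sys.argv[1]
for nm,p,o in(('s',S,(285,180)),('t',T,(280,150))):
    im=cv2.cvtColor(p['img'],cv2.COLOR_RGB2BGR);k=11
    A=np.array([[k,0,(-o[0]+.5)*k],[0,k,(-o[1]+.5)*k]])
    c=cv2.warpAffine(im,A,(700,560),flags=0)
    for ph,col in((150,(255,0,0)),(165,(0,0,255)),(180,(0,200,0))):
        a=np.radians(ph);P=[A@np.append(proj(p,tow([.025+r*np.cos(a),.07+r*np.sin(a),z])),1) for r,z in((0,.054),(.086,.054),(.095,.054),(.095,.079))]
        cv2.polylines(c,[np.round(P).astype(int)],False,col,1)
    cv2.imwrite(f'pics/{nm}{n}.png',c)
print(manip.sense()['t'])
E
python3 lever.py 24
```

```text
36.65
```

View pics/s24.png

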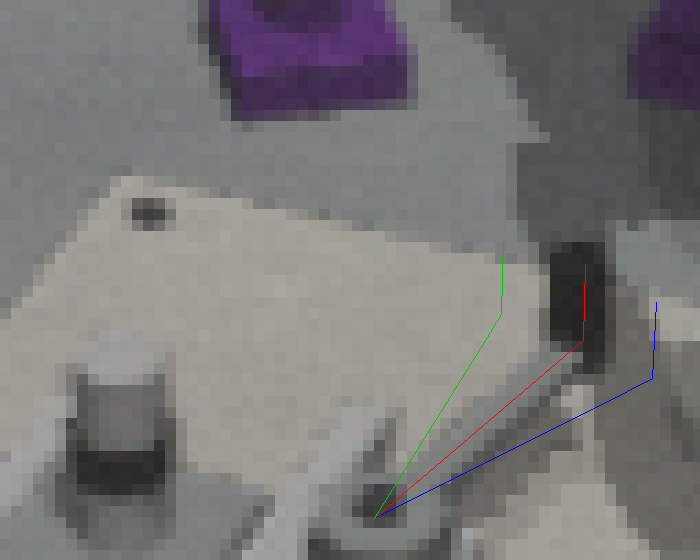

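View pics/t24.png

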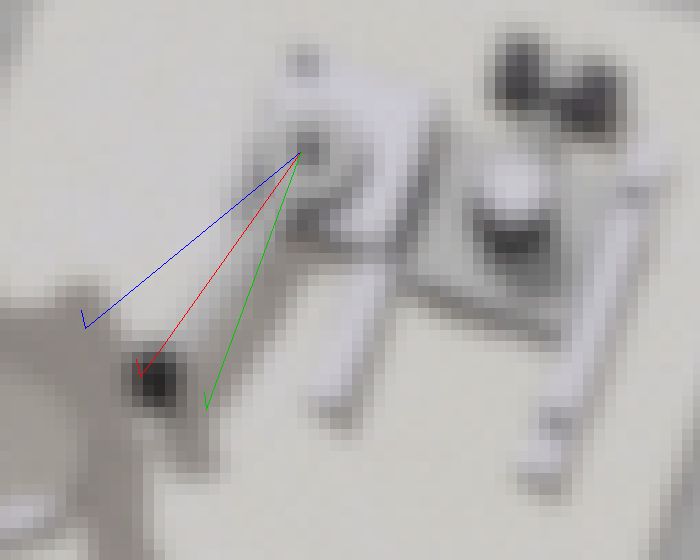

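The lever is only at about 167° (about 1.6 rad): just past centre but not closed. I'll go back and push it on gently.

>>> play_rows(steps=[[[-0.06, 0, 0, 0, 0, 0], [-0.06, 0, 0, 0, 0, 0], [-0.05, 0, 0.03, 0, 0, 0], [0, 0, 0.05, 0, 0, 0], [0, 0, 0.045, 0, 0, 0], [0, 0, 0, 0, 0, 0]]])

```text
t: 37.4
tcp_pos: [0.6097, 0.064, 0.0967]
tool_rot: [0.871, 0.491, -0.004, -0.002]
force: [-0.6, 0.0, 0.7]
finger_gap: 0.001
```

```bash
python3 lv.py; python3 lever.py 25
```

```text
t 37.4 ch [-0.0334  0.1183  0.0967] yawch 78.91919322010196 phi_tcp 140.41463406086814 |r| 0.07572303028708041 r in tool [ 0.0361 -0.0665] F tool [-0.2972 -0.5828 -0.7227] tau [ 0.0037 -0.0273 -0.039 ] q6 0.46659591787090166
37.5
```

View pics/s25.png

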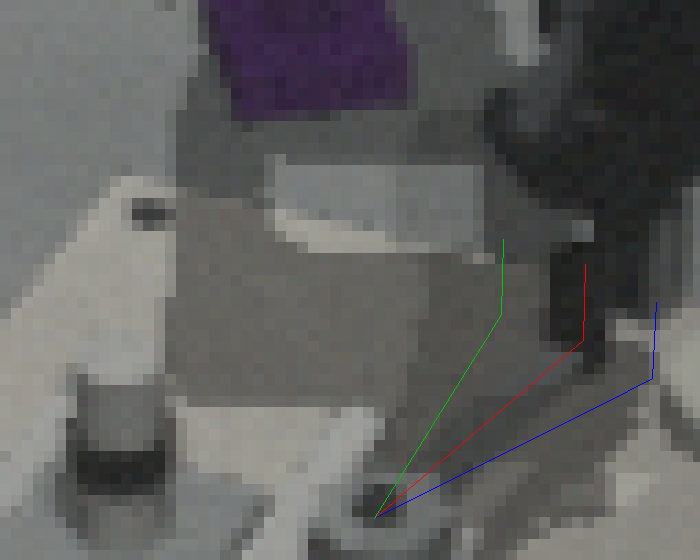

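>>> play_rows(steps=[[[0, 0.004, 0.03, 0, 0, 0], [0, 0, 0.02, 0, 0, 0], [-0.006, 0, 0, 0, 0, 0], [-0.006, 0, 0, 0, 0, 0], [-0.003, 0, 0, 0, 0, 0], [-0.002, 0, 0, 0, 0, -1], [-0.002, 0, 0, 0, 0, -1], [0, 0, 0, 0, 0, 0]]])

```text
t: 38.5
tcp_pos: [0.6066, 0.0465, 0.0497]
tool_rot: [0.862, 0.507, 0.0, 0.0]
force: [-0.3, 0.1, 0.7]
finger_gap: 0.001
```

```bash
python3 lv.py; python3 lever.py 26
```

```text
t 38.5 ch [-0.0303  0.1007  0.0497] yawch 81.02291665586532 phi_tcp 150.96782965487884 |r| 0.06321233955158735 r in tool [ 0.0217 -0.0594] F tool [-0.0285 -0.3239 -0.6863] tau [0.0021 0.0328 0.03  ] q6 0.4001285195008339
38.6
```

View pics/s26.png

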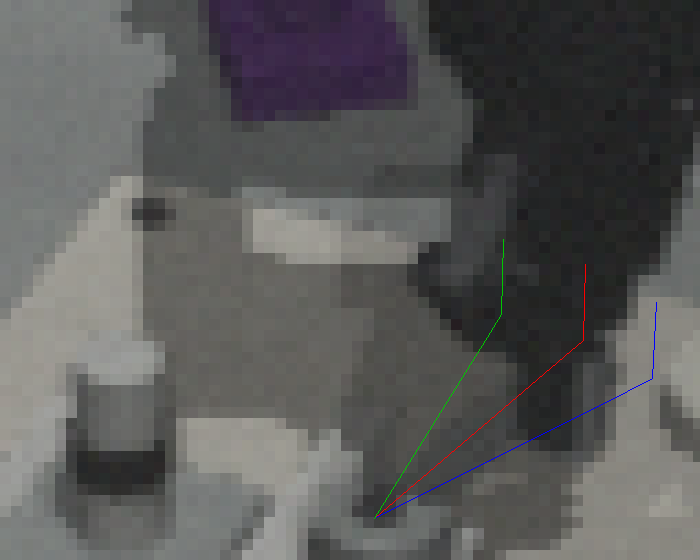

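>>> play_rows(steps=[[[-0.002, 0, 0.002, 0, 0, 0], [-0.002, 0, 0, 0, 0, -1], [-0.002, 0, 0, 0, 0, -1], [0, 0, 0, 0, 0, 0]]])

```text
t: 39.1
tcp_pos: [0.6036, 0.0411, 0.0476]
tool_rot: [0.853, 0.522, -0.0, -0.0]
force: [-0.0, 0.1, -0.2]
finger_gap: 0.003
```

```bash
python3 lv.py
```

```text
t 39.1 ch [-0.0313  0.0946  0.0476] yawch 83.01499194093074 phi_tcp 156.38210775622477 |r| 0.061400597402985306 r in tool [ 0.0176 -0.0588] F tool [ 0.0387 -0.0735  0.2344] tau [-0.0317 -0.04    0.0127] q6 0.35590666529659176
```

>>> play_rows(steps=[[[-0.0015, 0, 0, 0, 0, -1], [-0.0015, 0, 0, 0, 0, -1], [0, 0, 0, 0, 0, 0]]])

```text
t: 39.48
tcp_pos: [0.6023, 0.0385, 0.0476]
tool_rot: [0.844, 0.537, -0.0, -0.0]
force: [-0.5, -0.2, 0.1]
finger_gap: 0.002
```

```bash
python3 lv.py
```

```text
t 39.475 ch [-0.0315  0.0917  0.0476] yawch 85.02128352345584 phi_tcp 158.97393975895923 |r| 0.060577792415089295 r in tool [ 0.0167 -0.0582] F tool [-0.4177 -0.3614 -0.108 ] tau [-0.0203 -0.0804  0.0062] q6 0.31626751196617325
```

>>> play_rows(steps=[[[-0.0015, 0, 0, 0, 0, -1], [-0.0015, 0, 0, 0, 0, -1], [0, 0, 0, 0, 0, 0]]])

```text
t: 39.85
tcp_pos: [0.6011, 0.0358, 0.0476]
tool_rot: [0.834, 0.552, -0.0, -0.0]
force: [-0.6, -0.1, -0.1]
finger_gap: 0.006
```

```bash
python3 lv.py; python3 lever.py 27
```

```text
t 39.85 ch [-0.0318  0.0887  0.0476] yawch 87.02220746682832 phi_tcp 161.74986960350986 |r| 0.0598242933579294 r in tool [ 0.0158 -0.0577] F tool [-0.3603 -0.5322  0.1372] tau [0.0234 0.0068 0.0011] q6 0.27653480595378227
39.95
```

View pics/s27.png

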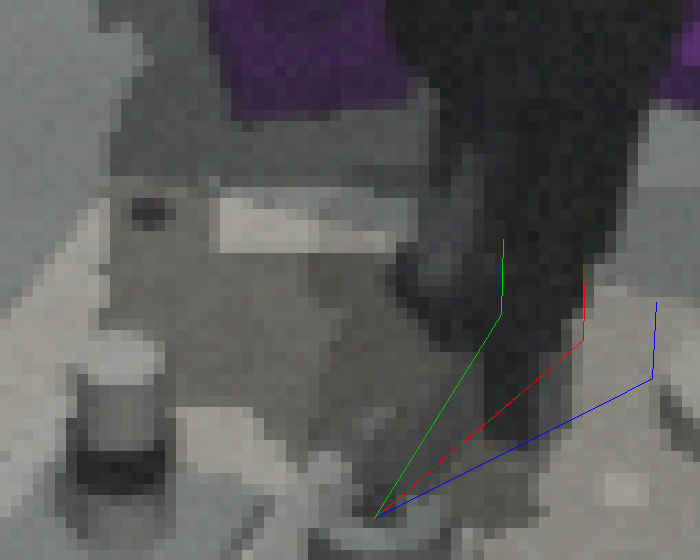

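>>> play_rows(steps=[[[-0.0012, 0, 0, 0, 0, -1], [-0.0012, 0, 0, 0, 0, -1], [0, 0, 0, 0, 0, 0]]])

```text
t: 40.33
tcp_pos: [0.6003, 0.034, 0.0476]
tool_rot: [0.824, 0.566, 0.0, -0.0]
force: [-0.4, 2.4, 0.0]
finger_gap: -0.001
```

```bash
python3 lv.py
```

```text
t 40.325 ch [-0.0319  0.0868  0.0476] yawch 89.0107514360284 phi_tcp 163.51525585987943 |r| 0.05936309805742384 r in tool [ 0.0159 -0.0572] F tool [ 2.0537 -1.2334 -0.0322] tau [ 0.3904 -0.0669  0.0714] q6 0.23772144000516326
```

>>> play_rows(steps=[[[0.006, 0, 0, 0, 0, 0], [0.012, 0, 0, 0, 0, 0], [0.004, 0, -0.01, 0, 0, 0], [0, 0, -0.04, 0, 0, 0], [0, 0, -0.05, 0, 0, 0], [0, 0, -0.05, 0, 0, 0], [0.05, 0, -0.03, 0, 0, 0], [0.06, 0, 0, 0, 0, 0], [0.06, 0, 0, 0, 0, 0], [0, 0, 0, 0, 0, 0]]])

```text
t: 41.58
tcp_pos: [0.6697, 0.2176, 0.2282]
tool_rot: [0.823, 0.568, 0.001, 0.0]
force: [-0.4, -1.2, 0.6]
finger_gap: -0.0
```

```bash
python3 lv.py; python3 lever.py 28
```

```text
t 41.575 ch [-0.0298  0.2831  0.2282] yawch 89.34792807017112 phi_tcp 104.40940298872081 |r| 0.22003950418263338 r in tool [ 0.2125 -0.0572] F tool [-1.2501  0.0414 -0.6044] tau [-0.0045 -0.0164 -0.0292] q6 0.5171548143407783
41.675
```

View pics/s28.png

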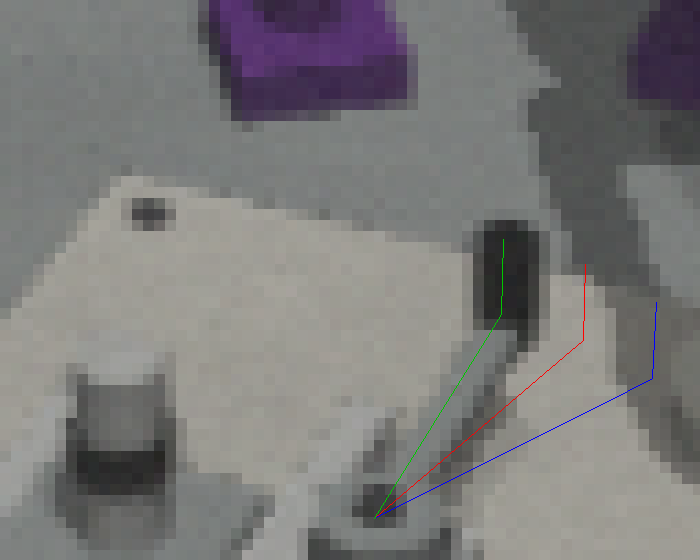

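View pics/t28.png

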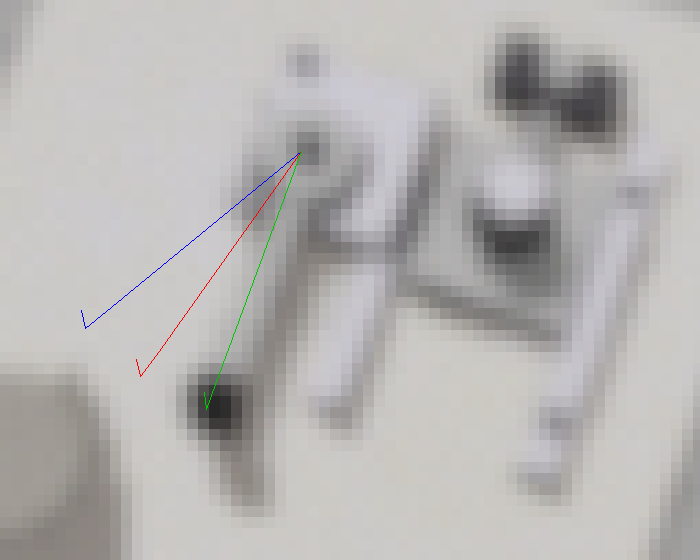

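```bash
python3 - <<'E'
from h import *
S=manip.snapshot('scene');save(S,'s29')
g=lambda n:cv2.cvtColor(cv2.imread(f'pics/{n}.png'),cv2.COLOR_BGR2GRAY).astype(np.float32)
b=g('s29')
def sh(a,b,r):
    x0,y0,x1,y1=r;t=a[y0:y1,x0:x1];t=cv2.resize(t,None,fx=8,fy=8,interpolation=3)
    w=cv2.resize(b[y0-3:y1+3,x0-3:x1+3],None,fx=8,fy=8,interpolation=3)
    m=cv2.matchTemplate(w,t,cv2.TM_CCOEFF_NORMED);_,v,_,l=cv2.minMaxLoc(m);return (l[0]-24)/8,(l[1]-24)/8,round(v,3)
for n in('s10','s11','s23'):
    print(n,'post',sh(g(n),b,(288,206,304,228)),'stop',sh(g(n),b,(278,232,300,250)),'dish',sh(g(n),b,(344,206,366,224)))
for d in(0,.0015,.005):print(d,proj(S,tow([.025-d,0,.08])))
E
```

```text
s10 post (-1.0, -1.0, 0.124) stop (0.0, 0.0, 0.987) dish (0.0, 0.0, 0.291)
s11 post (0.0, 0.0, 0.957) stop (0.0, 0.0, 0.995) dish (0.0, 0.0, 0.384)
s23 post (0.0, 0.0, 0.998) stop (0.0, 0.0, 0.998) dish (-1.0, -3.0, 0.595)
0 [295.34000732 213.69449321]
0.0015 [295.5602877  213.39646489]
0.005 [296.07241803 212.70357822]
```

```bash
python3 -c "
from station import manip
print(manip.sense()['force'],manip.sense()['qd']); print(manip.sign_off())"
```

```text
[ 0.48807989 -1.03276524 -0.71449692] [-0.02502112 -0.00518524  0.012856    0.0041067  -0.00334944  0.00182389]
the job is handed in; nothing more can be done
None
```

The stand is seated on the screw, the lever is closed and the arm is clear. I handed the job in at about 42 s, and no verdict is reported.

**Stand:** I slid it along the channel until it met the screw, felt the sprung tip give, and leaned on it. The total push peaked at about 11 N, roughly 9 N of it on the screw after allowing for drag. The lever was still open then.

**Lever:** With the fingers shut I pushed the bar round. The highest force I read was about 15 N, taken only at the end of each move.

**Last checks:**
- **Lever closed:** The overlays in both camera views put the bar at 180°, along the channel.
- **Stand position:** Before-and-after matching showed no shift of the post or the stop block since the push was released, and the stand looks upright.
- **Arm:** It was clear of everything, with only sensor noise on the force reading.

**What went wrong or could not be checked:**
- **Fingertip reach:** The images put the shut fingertips about 10 mm ahead of the TCP, not 25 mm. So the stand was probably pushed low on its post rather than on its foot. My first approach to the lever passed over the bar without touching it.
- **Lever stopped short:** After the first push it sat at about 167° (1.6 rad), just past centre, and did not snap shut as described. I went back and pushed it on to the closed stop.
- **Forces not measured:** I could not measure the pad's grip or the remaining bearing on the screw. I infer both from the closed lever and the unmoved stand.
- **Dish:** The image match there was poor because of shadows, so I did not confirm its position by matching. I read no contact near it.

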